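# Load the pedal embossing press and work its pedal

### The arm

A 6-joint arm with a two-finger parallel gripper is mounted at the origin on the work surface. World frame = base frame: x ahead of the robot, y to its left, z up, the work surface at z = 0. Lengths are in m, angles in rad, forces in N, time in s.
With the tool pointing down it reaches from about 0.225 to 0.875 m from the base axis. Payload 3.4 kg.
Tool frame: the origin (TCP) lies between the finger pads; the fingertips stand 11 mm ahead of it and the grasp point (between the pads) lies 8 mm behind it (tips_ahead is the distance from the TCP to the fingertips, in m); z points along the fingers, x is the direction in which the jaws open and shut, and the axes are right-handed (so a half turn about z gives the same grasp; the last joint's range is limited). The gripper opens to 85 mm and grips with 20 to 120 N. Pads are 22 mm wide; open, the fingers measure 114 mm over their backs; the gripper's body (76 mm by 85 mm) begins 54 mm behind the grasp point. The pads swing forward as they close: fully open they stand 13 mm farther back than shut.
Start: joints at [1.08, 0.276, 1.505, -0, 1.361, -0.121], TCP at [0.208, 0.536, 0.222] pointing down, gripper open.
Joint ranges: [-2.89, 2.89], [-0.75, 2.08], [0.22, 2.7], [-1.18, 4.32], [0.11, 2.71], [-2.7, 2.7]. Speed limits (rad/s): [2.57, 2.57, 3.14, 3.14, 3.14, 3.14].

### API

Orientations are given as a unit quaternion [w, x, y, z].
In Python, from rig import get_state, get_image, sign_off, masks_of, tips_ahead gives the robot as it stands.
- The arm moves only by the tool play_rows, never from a script. Its argument "series" is a list of rows, each an object of numbers: "fingers": the closure, from -1 (fully open) to 1 (shut); "dx", "dy", "dz": the shift along the world's x, y, z in mm; "turn": the turn about the world's z in rad. A call has 1 to 20 rows; each row shifts and turns the pose as measured when the row begins; what a row does not reach is not made up. A row lasts 1/12 s, in which the tool goes at most 41.7 mm and 7.16 degrees, less where a joint would pass 70% of its speed; a pose out of reach is approached as far as the arm can. A call with a gripper value outside its range is refused whole. The fingers move at their own pace and stop on an object; "squeeze" is the grip in N (left out, the last holds). Time passes only in rows, so rows that do not move let the fingers close. It gives the time, the measured TCP pose, the force and the opening at its end, in the units of the state.
- get_state(): the state, without advancing time (a new reading comes with each control period).
- get_image(name): name is "scene" or "side" or "wrist"; returns a dict with "pixels" (400x640x3 uint8, red, green, blue), "vfov" (degrees; the focal length in pixels is half the picture's height over the tangent of half this angle, whatever the lens; pixels are square), "cx", "cy" (the principal point, pixels), "dist" ([k1, k2, p1, p2, k3] as OpenCV has them; the pictures are not rectified), "rvec" (rotation vector, rad) and "tvec" (3), from world to camera coordinates, as OpenCV has them; the wrist camera has in their place "hand_eye" (4x4, takes a point from camera to tool coordinates, whose origin is the TCP and whose axes are the tool frame's). Camera axes: x right, y down, z forward; pixel columns grow to the right and rows downward; lengths in m; the calibration is good to about 2 mm. A picture is of the moment at which its call begins: read the wrist's pose just before it. There is no depth.
- sign_off(): hands the job in, once; it reports no verdict.
Trained networks look in a picture, given as the dict that the camera call returned (one of the last four; its "shot" number tells which), for a name from the list of things; names that differ only in an ending like _2 or _b are one class to them, and where a whole thing is asked for, a point or a joint stands for the part that bears it (a point fixed in the world has none). Each returns a list of dicts, best first, with "p" (0 to 1); they miss things now and then, are a little off and sometimes report something else, mostly with a low value. They report only what shows in the picture. A call takes as long as a camera call.
- masks_of(picture, label): "region" (400x640 bool, what is visible of it) and "xy" ([column, row] in pixels, amid what is visible of it).
The state is a dict: "clock": time; "qpos": joint angles; "qd": joint speeds; "effort": joint torques, N m; "position": TCP position; "ee_rot": TCP orientation; "contact_force": force on the tool from outside, world axes, zero at the start; "moment": the same for the moment, N m; "width": finger opening in m.
Only numpy, scipy, OpenCV 4.12 (cv2) and the standard library are available. Lean on these libraries where they do the work, as an engineer would, in place of code of your own. Each camera call takes 0.05 s, during which the arm holds its last target. There are 200 camera calls.

### The job

A packer has been left in the jaws of the pedal press: take from the rack the wooden blank that suits the gap it leaves (the wide blank for the wide gap, the narrow one for the narrow gap) and stand it upright on the press plate in that gap, centred along the cheeks, set down gently and not dropped. Then press the pedal right down to its stop, keep it there for a moment, and let it come all the way up again with the blank still in place. Leave the other blank in the rack, and do not disturb the mallet, glue bottle or screwdriver.

Things in the scene. Friction and masses are not known exactly. Their poses are not given: they have to be found in the camera images.
- press: Pedal embossing press, fixed. Origin on the bench under the middle between its two cheeks; x from its front to its hinged arm, y to its left, z up. Grey base plate 12 mm thick, x -95 to 155, y -160 to 140 mm. A packer stands against the far cheek; the blank goes on the plate between front cheek and packer, its x (width) along the press's x, y ends open.
- pedal (a joint): Spring pedal of the press, hinge angle: 0 fully up (at rest), 0.32 rad down at its stop. Hinge axis parallel to the press's y at press x 60, y -115, z 75 mm; the pedal reaches 185 mm from it towards the press's -x. Fully down takes about 12 N at the pad; springs back when let go.
- pedal_pad (a point): Middle of the top face of the pedal's steel tread plate (70 mm in x, 60 mm in y, 8 thick); moves with the pedal. At rest it is 84 mm above the bench at press x -90, y -115 mm; about 46 mm lower when fully down.
- cheek_top (a point): Middle of the top of the press's front cheek, 104 mm above the bench. The two steel cheeks are each 10 thick and 70 wide (press y -35 to 35 mm): front cheek at press x -43 to -33, far cheek at x 43 to 53 mm, same height.
- pivot (a point): Pivot of the press's arm, 122 mm above the bench, between bearings (press x 107 to 143, 137 mm high) behind the far cheek. At rest the arm leans up and back to about 260 mm above the bench, its foot no further forward than press x 110 mm; as the pedal goes down it swings over until the foot is just above a blank in the gap.
- packer_slot (a point): Point on the press plate (12 mm above the bench) at the foot of the far cheek's inner face, middle of its width: the packer in use has its origin here.
- thin_packer: Aluminium packer plate 10 mm thick, 70 wide (y), 92 tall, fixed. Origin at the foot of its far (+x) face, axes as the press's. Stands either in the jaws (origin at packer_slot), leaving the wide gap of 66 mm, or parked on the press plate 113 mm to the left (+y) of the slot.
- thick_packer: Aluminium packer plate 26 mm thick, otherwise as the thin one. When it is the one in the jaws it leaves the narrow gap of 50 mm. One packer is always in the jaws, the other parked.
- thin_seat (a point): Point 43 mm to -x of thin_packer's origin: when the thin packer is in the jaws, the middle of the wide gap on the plate, where the wide blank's origin belongs. Meaningless while that packer is parked.
- thick_seat (a point): Point 51 mm to -x of thick_packer's origin: when the thick packer is in the jaws, the middle of the narrow gap on the plate, where the narrow blank's origin belongs. Meaningless while that packer is parked.
- rack: Plywood rack, fixed, 80 (x) by 170 (y) mm, floor 12 mm thick; three upright walls 10 thick (at y -80, 0, 80 mm), as long as the rack in x, top 104 mm above the bench, make two bays 70 mm wide (centres y -40 and 40 mm), open above and at both x ends. Origin on the bench under its centre.
- wide_blank: Loose plain beech block 60 (x) by 64 (y) by 70 (z) mm, about 0.19 kg, origin at the centre of its underside. Starts in either bay of the rack, on its floor, the bay walls close along its y faces: there only its x faces can be gripped, in the press only its y faces, so it must be set down on the bench and regrasped between.
- narrow_blank: Loose plain beech block 44 (x) by 64 (y) by 70 (z) mm, about 0.14 kg, otherwise as the wide one; starts in the other bay.
- mallet: Bystander: loose wooden mallet lying down, head 70 (x) by 110 (y) by 60 (z) mm, handle 26 mm thick reaching 205 mm to -x from the origin, which is at the centre of the head's underside.
- glue_bottle: Bystander: white bottle standing, 52 mm diameter, 140 mm tall, origin at the centre of its underside.
- screwdriver: Bystander: screwdriver lying along its x, 200 mm long, about 30 mm high, origin below its middle.

How it is judged:
On the way, in this order (a step that is already met when the one before it is completed fails the run):
1. the blank that suits the gap stands in it on the press plate, let go, with the pedal still up (((horizontal distance between thin_packer and packer_slot below 0.02 m and horizontal distance between wide_blank and thin_seat below 0.012 m and z of wide_blank in the frame of press between 0.008 and 0.016 m and angle between wide_blank's own z axis and vertical below 0.06 rad and angle between the x axis of wide_blank and the x axis of press, either way round below 0.12 rad) or (horizontal distance between thick_packer and packer_slot below 0.02 m and horizontal distance between narrow_blank and thick_seat below 0.012 m and z of narrow_blank in the frame of press between 0.008 and 0.016 m and angle between narrow_blank's own z axis and vertical below 0.06 rad and angle between the x axis of narrow_blank and the x axis of press, either way round below 0.12 rad)) and value of joint pedal below 0.04 rad and contact force between the fingers and wide_blank below 0.1 N and contact force between the fingers and narrow_blank below 0.1 N and linear speed of each of wide_blank, narrow_blank below 0.02 m/s), for 0.2 s.
2. the pedal is held down at its stop (0.30 rad or more) with the blank in place (((horizontal distance between thin_packer and packer_slot below 0.02 m and horizontal distance between wide_blank and thin_seat below 0.012 m and z of wide_blank in the frame of press between 0.008 and 0.016 m and angle between wide_blank's own z axis and vertical below 0.06 rad and angle between the x axis of wide_blank and the x axis of press, either way round below 0.12 rad) or (horizontal distance between thick_packer and packer_slot below 0.02 m and horizontal distance between narrow_blank and thick_seat below 0.012 m and z of narrow_blank in the frame of press between 0.008 and 0.016 m and angle between narrow_blank's own z axis and vertical below 0.06 rad and angle between the x axis of narrow_blank and the x axis of press, either way round below 0.12 rad)) and value of joint pedal above 0.3 rad), for 0.2 s.
At the end, for the whole second after the job is handed in: Matching blank (thin packer: wide; thick: narrow) on the plate, upright within 0.06 rad, square within 0.12 rad, within 12 mm sideways of its seat and 4 mm of the plate's height, released, at rest; other blank within 15 mm of its start; pedal up (below 0.04 rad) (all of step 1 and ((horizontal distance between thin_packer and packer_slot below 0.02 m and distance of narrow_blank from where it was at the start of the episode below 0.015 m) or (horizontal distance between thick_packer and packer_slot below 0.02 m and distance of wide_blank from where it was at the start of the episode below 0.015 m))); the robot touches nothing.
It fails at once if the blank that does not suit the gap is disturbed (moved more than 25 mm) ((horizontal distance between thin_packer and packer_slot below 0.02 m and distance of narrow_blank from where it was at the start of the episode above 0.025 m) or (horizontal distance between thick_packer and packer_slot below 0.02 m and distance of wide_blank from where it was at the start of the episode above 0.025 m)).
It fails at once if a blank is dropped into the gap (faster than 0.45 m/s within 45 mm of the plate) ((horizontal distance between wide_blank and thin_seat below 0.03 m and z of wide_blank in the frame of press below 0.057 m and linear speed of wide_blank above 0.45 m/s) or (horizontal distance between narrow_blank and thick_seat below 0.03 m and z of narrow_blank in the frame of press below 0.057 m and linear speed of narrow_blank above 0.45 m/s)).
It fails at once if the mallet, glue bottle or screwdriver is disturbed (moved more than 25 mm) (distance of any of mallet, glue_bottle, screwdriver from where it was at the start of the episode above 0.025 m).
It also fails if it takes over 72 s, if anything falls off the work surface, if the arm or the gripper's body presses on something with over 40 N, if the wrist force passes 120 N, or if a joint passes its speed limit or range.

## Working session

There is one attempt and no reset: what is moved stays moved. The work goes in short steps, Python scripts to look and compute and a tool call to move; the robot and the scene stay as the last step left them, time stands still between calls to the robot, and variables do not carry over. Pictures are saved under pics/ and viewed, about 8 in all and at most 12, crops included, and the job is handed in when it is done.

Besides the shell and the picture viewer there is one more tool, called in YAML: its name, and indented under it one key for each argument. play_rows: Moves the arm, as the interface text tells. Its arguments: {"type":"object","properties":{"series":{"type":"array"},"squeeze":{"type":"number"}},"required":["series"]}

```bash
ls; mkdir -p pics; python3 - <<'E'
from rig import *
import cv2,numpy as np
s=get_state();print(s)
a=get_image("scene");b=get_image("side")
for n,i in(("scene",a),("side",b)):
    print(n,i["vfov"],i["cx"],i["cy"],i["dist"],i["rvec"],i["tvec"])
    cv2.imwrite(f"pics/{n}0.png",i["pixels"][:,:,::-1])
    np.save(f"pics/{n}0.npy",{k:v for k,v in i.items()},allow_pickle=True)
    for l in["press","pedal","thin_packer","thick_packer","rack","wide_blank","narrow_blank","mallet","glue_bottle","screwdriver"]:
        m=masks_of(i,l)
        print(l,[(round(d["p"],2),np.round(d["xy"]),int(d["region"].sum())) for d in m[:2]])
E
```

```text
pics
{'clock': 0.0, 'qpos': array([ 1.07997970e+00,  2.76587489e-01,  1.50612925e+00,  1.50953335e-05,
        1.36068027e+00, -1.20966031e-01]), 'qd': array([ 8.07713266e-04,  4.59833941e-04,  7.16310209e-05, -9.80474900e-05,
       -1.18202159e-03,  6.17023291e-04]), 'effort': array([ 3.32139462e-03, -4.16768646e+01, -2.45804179e+01,  3.46433444e-04,
        1.10605900e-02,  2.59667253e-06]), 'position': array([0.20757594, 0.53565026, 0.22134554]), 'ee_rot': array([ 4.09663976e-04,  8.25069081e-01,  5.65031147e-01, -8.03836672e-04]), 'contact_force': array([-0.04167396, -0.02343709,  0.72879471]), 'moment': array([0.01075729, 0.00020961, 0.00138404]), 'width': 0.0851794533135175}
scene 50.409333523086964 322.12623746747585 195.6861109532626 [-0.08429596  0.          0.          0.          0.        ] [ 2.33281183  1.02068777 -0.34816058] [-0.33389956 -0.26691084  1.29845139]
press [(0.61, array([267., 285.]), 14212)]
pedal [(0.9, array([201., 276.]), 1401)]
thin_packer [(0.61, array([312., 233.]), 514), (0.53, array([266., 262.]), 452)]
thick_packer [(0.74, array([266., 261.]), 53
[... 391 characters left out ...]
.86025527100034 [0.00950391 0.         0.         0.         0.        ] [ 0.34478864 -2.7427809   1.20628305] [0.49973038 0.15177275 0.73594399]
press [(0.75, array([328., 154.]), 7002), (0.48, array([281., 197.]), 1063)]
pedal [(0.62, array([363., 124.]), 626)]
thin_packer [(0.56, array([311., 176.]), 397)]
thick_packer [(0.9, array([324., 152.]), 531)]
rack [(0.69, array([259., 342.]), 4290), (0.68, array([405., 370.]), 5690)]
wide_blank [(0.83, array([265., 329.]), 1590)]
narrow_blank [(0.62, array([267., 284.]), 826)]
mallet [(0.55, array([406., 370.]), 5734)]
glue_bottle [(0.82, array([278., 194.]), 997)]
screwdriver [(0.59, array([329., 152.]), 7205), (0.57, array([403., 171.]), 457)]
```

```bash
python3 - <<'E'
import cv2
a=cv2.imread("pics/scene0.png");b=cv2.imread("pics/side0.png")
cv2.imwrite("pics/sceneX.png",cv2.resize(a[60:360,120:480],None,fx=2.2,fy=2,interpolation=3)[:, :792])
cv2.imwrite("pics/sideX.png",cv2.resize(b[80:400,180:540],None,fx=1.875,fy=1.875,interpolation=3))
E
```

```text
(no output)
```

View pics/sceneX.png

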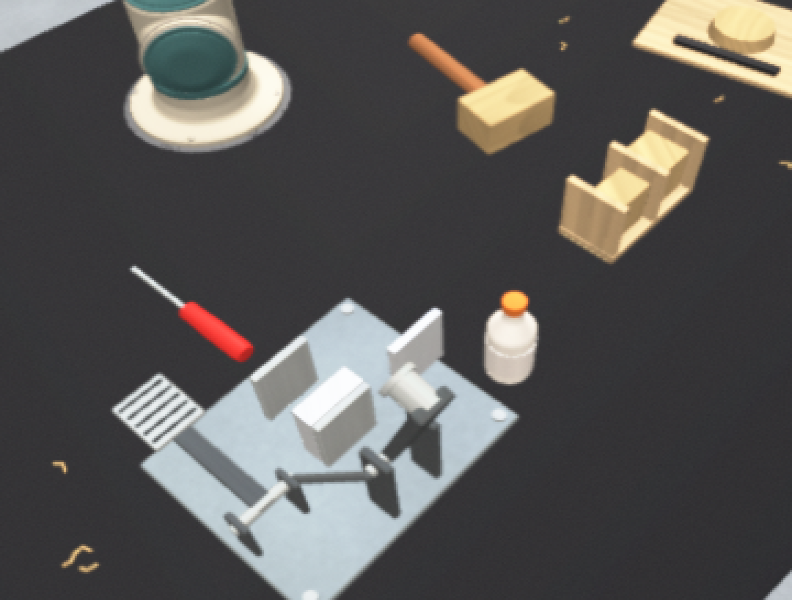

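View pics/sideX.png

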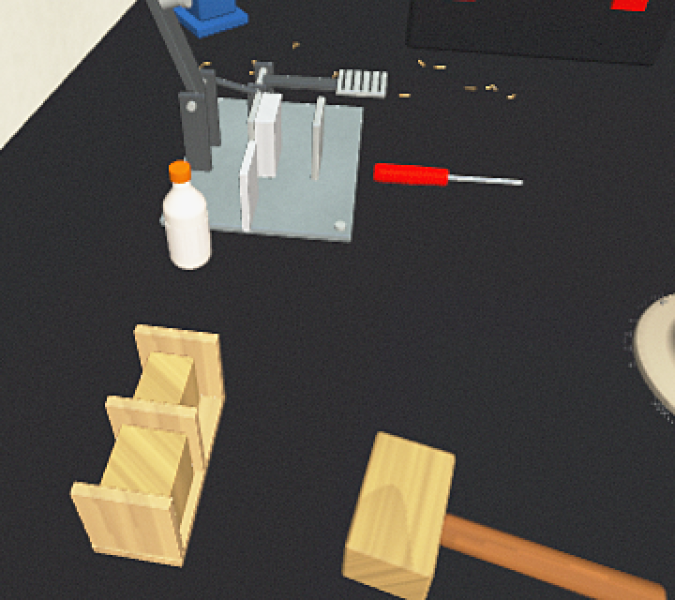

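The scene picture (crop) shows the press with its plate corners near (348,298), (518,415) and (142,465). The thick packer stands in the jaws at (335,415) and the thin one is parked at (415,345). The side picture shows the wide blank in the near bay at (150,460) and the narrow one in the far bay at (165,380). So the narrow blank is the one to move.

```bash
cat > h.py <<'E'
import numpy as np,cv2
from scipy.optimize import least_squares,minimize
from scipy.spatial.transform import Rotation as R
def K(c):
    f=200/np.tan(np.radians(c["vfov"])/2); return np.array([[f,0,c["cx"]],[0,f,c["cy"]],[0,0,1.]])
def ext(c,st=None):
    if "rvec" in c: return np.array(c["rvec"],float),np.array(c["tvec"],float)
    T=np.eye(4);T[:3,:3]=R.from_quat(np.roll(st["ee_rot"],-1)).as_matrix();T[:3,3]=st["position"]
    W=np.linalg.inv(T@np.array(c["hand_eye"]));return cv2.Rodrigues(W[:3,:3])[0].ravel(),W[:3,3].copy()
def proj(c,P,st=None):
    r,t=ext(c,st);return cv2.projectPoints(np.asarray(P,float).reshape(-1,1,3),r,t,K(c),np.array(c["dist"]))[0][:,0]
def ray(c,px,z,st=None):
    r,t=ext(c,st);u=cv2.undistortPoints(np.asarray(px,float).reshape(-1,1,2),K(c),np.array(c["dist"]))[:,0]
    M=cv2.Rodrigues(r)[0];d=np.c_[u,np.ones(len(u))]@M;o=-M.T@t
    return o+d*((z-o[2])/d[:,2])[:,None]
def pose(p,L):
    c,s=np.cos(p[2]),np.sin(p[2]);L=np.asarray(L,float)
    return np.c_[p[0]+c*L[:,0]-s*L[:,1],p[1]+s*L[:,0]+c*L[:,1],L[:,2]]
def box(x0,x1,y0,y1,z0,z1): return np.array([[x,y,z] for x in(x0,x1) for y in(y0,y1) for z in(z0,z1)])/1000
def sil(c,p,boxes,st=None,S=2):
    m=np.zeros((400*S,640*S),np.uint8)
    for b in boxes: cv2.fillConvexPoly(m,cv2.convexHull(np.round(proj(c,pose(p,b),st)*S*16).astype(np.int32)),1,shift=4)
    return m
def fitmask(obs,boxes,p0):
    ms=[cv2.resize(m.astype(np.uint8),None,fx=2,fy=2,interpolation=0) for c,m,*s in obs]
    def f(p):
        e=0
        for (c,_,*s),m in zip(obs,ms):
            q=sil(c,p,boxes,*s); e+=1-(m&q).sum()/max(1,(m|q).sum())
        return e/len(obs)
    best=None
    r=minimize(f,p0,method="Nelder-Mead",options=dict(initial_simplex=np.array([p0]+[np.array(p0)+d for d in np.diag([.02,.02,.15])]),xatol=1e-4,fatol=1e-4))
    return r.x,r.fun
PRESSPK=[]
RACK=[box(-40,40,-85,85,0,12)]+[box(-40,40,y-5,y+5,0,104) for y in(-80,0,80)]
MAL=[box(-35,35,-55,55,0,60),box(-205,0,-13,13,17,43)]
E
python3 - <<'E'
from h import *
from rig import *
a=get_image("scene");b=get_image("side")
sx=lambda x,y:(120+x/2.2,60+y/2); dx=lambda x,y:(180+x/1.875,80+y/1.875)
A=[((-95,140,12),sx(348,298)),((155,140,12),sx(518,415)),((-95,-160,12),sx(142,465)),((-43,35,104),sx(307,338)),((-43,-35,104),sx(251,376)),((-125,-85,84),sx(158,374)),((-125,-145,84),sx(113,409))]
B=[((-95,140,12),dx(350,241)),((-95,-160,12),dx(362,106)),((-43,35,104),dx(314,101)),((-43,-35,104),dx(320,92))]
def f(p):
    return np.r_[tuple((proj(c,pose(p,np.array([q[0] for q in S])/1000.))-np.array([q[1] for q in S])).ravel() for c,S in((a,A[:]),(b,B[:2])))]
best=min((least_squares(f,[.6,.3,t],loss="soft_l1") for t in np.arange(-3,3,1)),key=lambda r:r.cost)
print("press",best.x,np.round(f(best.x),1))
def mk(l): return [(c,m[0]["region"],m[0]["xy"]) for c in(a,b) for m in[masks_of(c,l)] if m]
rk=masks_of(a,"rack")[0];
# side rack: the one near (259,342)
rb=min(masks_of(b,"rack"),key=lambda d:abs(d["xy"][0]-259))
p0=ray(a,[rk["xy"]],.05)[0]
res=[fitmask([(a,rk["region"]),(b,rb["region"])],RACK,[p0[0],p0[1],t]) for t in np.arange(0,3.1,.5)]
r=min(res,key=lambda r:r[1]);print("rack",r)
for l in("narrow_blank","wide_blank"):
    for c in(a,b):
        for m in masks_of(c,l)[:1]: print(l,ray(c,[m["xy"]],.075))
for l,z in(("mallet",.03),("glue_bottle",.07),("screwdriver",.015)):
    for c in(a,b):
        for m in masks_of(c,l)[:3]: print(l,m["p"],ray(c,[m["xy"]],z))
print("ends screwdriver",ray(a,[sx(132,267),sx(245,355)],.015))
E
```

```text
press [ 0.54177529 -0.21997535  0.10825847] [ 0.4 -0.8  1.3 -0.  -0.6 -0.2 -2.  -1.7 -0.5  0.6  1.5 -0.6  0.   0.4
 -0.3 -3.2 -0.2 -0.6]
rack (array([0.54851739, 0.25543246, 0.08473656]), np.float64(0.33915732621393996))
narrow_blank [[0.56413415 0.22406258 0.075     ]]
narrow_blank [[0.55756195 0.20849712 0.075     ]]
wide_blank [[0.55392788 0.31034052 0.075     ]]
wide_blank [[0.53300369 0.29143837 0.075     ]]
mallet 0.72 [[0.29939063 0.25531601 0.03      ]]
mallet 0.77 [[0.30723615 0.27822037 0.03      ]]
mallet 0.47 [[ 0.50533374 -0.42947496  0.03      ]]
mallet 0.41 [[ 0.57723238 -0.12092493  0.03      ]]
glue_bottle 0.9 [[ 0.62387669 -0.02123373  0.07      ]]
glue_bottle 0.89 [[ 0.61762269 -0.01602054  0.07      ]]
screwdriver 0.95 [[ 0.35999523 -0.2341784   0.015     ]]
screwdriver 0.63 [[ 0.36788238 -0.22316029  0.015     ]]
screwdriver 0.26 [[ 0.59245778 -0.27971173  0.015     ]]
ends screwdriver [[ 0.22350396 -0.25086833  0.015     ]
 [ 0.42293405 -0.22867587  0.015     ]]
```

play_rows:
  series:
    - {"dx": 24, "dy": -22, "dz": 8, "turn": -0.08, "fingers": -1}
    - {"dx": 24, "dy": -22, "dz": 8, "turn": -0.08, "fingers": -1}
    - {"dx": 24, "dy": -22, "dz": 8, "turn": -0.08, "fingers": -1}
    - {"dx": 24, "dy": -22, "dz": 8, "turn": -0.08, "fingers": -1}
    - {"dx": 24, "dy": -22, "dz": 8, "turn": -0.08, "fingers": -1}
    - {"dx": 24, "dy": -22, "turn": -0.08, "fingers": -1}
    - {"dx": 24, "dy": -22, "turn": -0.08, "fingers": -1}
    - {"dx": 24, "dy": -22, "turn": -0.08, "fingers": -1}
    - {"dx": 24, "dy": -22, "turn": -0.08, "fingers": -1}
    - {"dx": 24, "dy": -22, "turn": -0.08, "fingers": -1}
    - {"dx": 24, "dy": -22, "turn": -0.08, "fingers": -1}
    - {"dx": 24, "dy": -22, "turn": -0.08, "fingers": -1}
    - {"dx": 24, "dy": -22, "turn": -0.08, "fingers": -1}
    - {"dx": 24, "dy": -22, "turn": -0.08, "fingers": -1}
    - {"fingers": -1}
    - {"fingers": -1}

```text
invalid input at $.series[5]: expected keys fingers, dx, dy, dz, turn
```

```bash
python3 - <<'E'
from h import *
from rig import *
s=get_state();c=get_image("wrist");print(s["position"],s["ee_rot"],s["qpos"]);print(c["hand_eye"],c["vfov"],c["dist"])
im=c["pixels"][:,:,::-1].copy()
for l in("narrow_blank","wide_blank"):
    for m in masks_of(c,l)[:2]:
        print(l,m["p"],m["region"].sum(),m["xy"],ray(c,[m["xy"]],.082,s), cv2.minAreaRect(np.argwhere(m["region"])[:,::-1].astype(np.float32)))
for bx in RACK[1:]:
    for q in proj(c,pose([.5485,.2554,.085],bx),s)[1::2]: 
        if abs(q).max()<2000: cv2.circle(im,tuple(int(v) for v in q),3,(0,0,255),1)
cv2.imwrite("pics/w1.png",im)
E
```

```text
[0.20783043 0.53616051 0.22222361] [-2.28201282e-05  8.25053679e-01  5.65054356e-01  3.12444554e-05] [ 1.08000987e+00  2.75907886e-01  1.50489975e+00  1.19262543e-05
  1.36070852e+00 -1.20990890e-01]
[[ 9.99999820e-01  3.39039580e-04 -4.95756232e-04 -9.50815424e-04]
 [-1.94519615e-04  9.63769412e-01  2.66736730e-01 -6.62775443e-02]
 [ 5.68229000e-04 -2.66736586e-01  9.63769304e-01 -1.51844860e-01]
 [ 0.00000000e+00  0.00000000e+00  0.00000000e+00  1.00000000e+00]] 61.84260087966378 [-0.02818235  0.          0.          0.          0.        ]
```

View pics/w1.png

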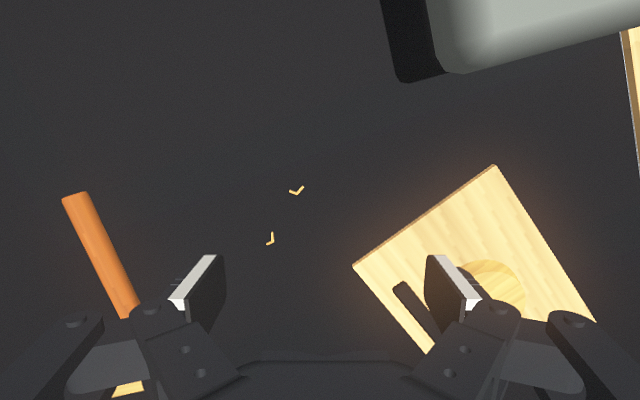

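The wrist view shows the mallet handle at (100,250) and a board; the move was refused because every row needs all five keys. Sending it again.

play_rows:
  series:
    - {"dx": 24, "dy": -23, "dz": 10, "turn": -0.08, "fingers": -1}
    - {"dx": 24, "dy": -23, "dz": 10, "turn": -0.08, "fingers": -1}
    - {"dx": 24, "dy": -23, "dz": 10, "turn": -0.08, "fingers": -1}
    - {"dx": 24, "dy": -23, "dz": 10, "turn": -0.08, "fingers": -1}
    - {"dx": 24, "dy": -23, "dz": 0, "turn": -0.08, "fingers": -1}
    - {"dx": 24, "dy": -23, "dz": 0, "turn": -0.08, "fingers": -1}
    - {"dx": 24, "dy": -23, "dz": 0, "turn": -0.08, "fingers": -1}
    - {"dx": 24, "dy": -23, "dz": 0, "turn": -0.08, "fingers": -1}
    - {"dx": 24, "dy": -23, "dz": 0, "turn": -0.08, "fingers": -1}
    - {"dx": 24, "dy": -23, "dz": 0, "turn": -0.08, "fingers": -1}
    - {"dx": 24, "dy": -23, "dz": 0, "turn": -0.08, "fingers": -1}
    - {"dx": 24, "dy": -23, "dz": 0, "turn": -0.08, "fingers": -1}
    - {"dx": 24, "dy": -23, "dz": 0, "turn": -0.08, "fingers": -1}
    - {"dx": 24, "dy": -23, "dz": 0, "turn": -0.08, "fingers": -1}
    - {"dx": 0, "dy": 0, "dz": 0, "turn": 0, "fingers": -1}
    - {"dx": 0, "dy": 0, "dz": 0, "turn": 0, "fingers": -1}

```text
clock: 3.28
position: [0.5568, 0.1972, 0.2645]
ee_rot: [-0.001, 1.0, 0.014, 0.004]
contact_force: [-0.1, 0.2, -0.6]
width: 0.0856
```

```bash
python3 - <<'E'
from h import *
from rig import *
s=get_state();c=get_image("wrist");print(s["position"],s["ee_rot"],s["qpos"])
im=c["pixels"][:,:,::-1].copy();cv2.imwrite("pics/w2raw.png",im)
np.save("pics/w2.npy",(s,c),allow_pickle=True) if 0 else None
import pickle;pickle.dump((s,c),open("pics/w2.pkl","wb"))
for l in("narrow_blank","wide_blank","rack"):
    for m in masks_of(c,l)[:2]:
        print(l,m["p"],m["region"].sum(),m["xy"],ray(c,[m["xy"]],.082,s))
for bx in RACK[1:]:
    for q in proj(c,pose([.5485,.2554,.085],bx),s)[1::2]: 
        if abs(q).max()<2000: cv2.circle(im,tuple(int(v) for v in q),3,(0,0,255),1)
for q in proj(c,pose([.5519,.2156,.085],box(-22,22,-32,32,12,82)),s)[1::2]: cv2.circle(im,tuple(int(v) for v in q),3,(255,0,0),1)
cv2.imwrite("pics/w2.png",im)
E
```

```text
[0.55681814 0.19721978 0.26446783] [-0.00140369  0.99988509  0.01445275  0.00435346] [2.22039474e-01 2.74823907e-01 1.40246476e+00 9.59018479e-04
 1.45520541e+00 1.93026388e-01]
narrow_blank 0.75 2878 [324.4, 160.5] [[0.55843777 0.21575639 0.082     ]]
wide_blank 0.61 4492 [310.7, 80.5] [[0.5432719  0.29136726 0.082     ]]
rack 0.66 6871 [316.9, 127.7] [[0.55016319 0.24775481 0.082     ]]
```

View pics/w2.png

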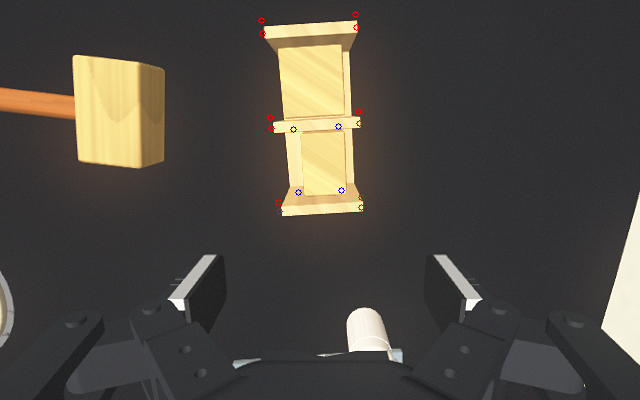

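```bash
python3 - <<'E'
from h import *
import pickle
s,c=pickle.load(open("pics/w2.pkl","rb"))
L=np.array([(x,y,.104) for y in(.085,.005,-.005,-.075,-.085) for x in(-.04,.04)])
px=np.array([(263,27),(356,22),(272,122),(359,117),(274,133),(360,128),(281,206),(362,203),(283,216),(363,212)],float)
f=lambda p:(proj(c,pose(p,L),s)-px).ravel()
r=least_squares(f,[.55,.25,.08],loss="soft_l1");print(r.x,np.round(r.fun,1))
print("rack narrow bay",pose(r.x,[(0,-.04,0)]))
q=ray(c,[(304,196),(346,194),(345,131),(302,133)],.082,s)[:,:2];print(q,q.mean(0),np.arctan2(*(q[1]-q[0])[::-1]))
im=cv2.imread("pics/w2raw.png")[100:230,250:390]
g=cv2.cvtColor(cv2.resize(im,None,fx=5,fy=4,interpolation=3),6);print("yaw tool",2*np.arctan2(s["ee_rot"][2],s["ee_rot"][1]))
cv2.imwrite("pics/w2c.png",cv2.resize(im,None,fx=4,fy=4,interpolation=3))
E
```

```text
[0.54984729 0.25084257 0.08937515] [-0.1 -0.2  0.6 -1.3  0.1  0.5  0.9  0.  -0.8  0.6  0.2  0.2 -0.6  0.8
  0.6 -1.2 -1.6  0.6 -0.1 -0.3]
rack narrow bay [[0.55341754 0.21100222 0.        ]]
[[0.53845275 0.17846848]
 [0.58171702 0.18175584]
 [0.57782785 0.24537982]
 [0.53564544 0.24224499]] [0.55841076 0.21196228] 0.0758376335844118
yaw tool 0.028906811850741534
```

View pics/w2c.png

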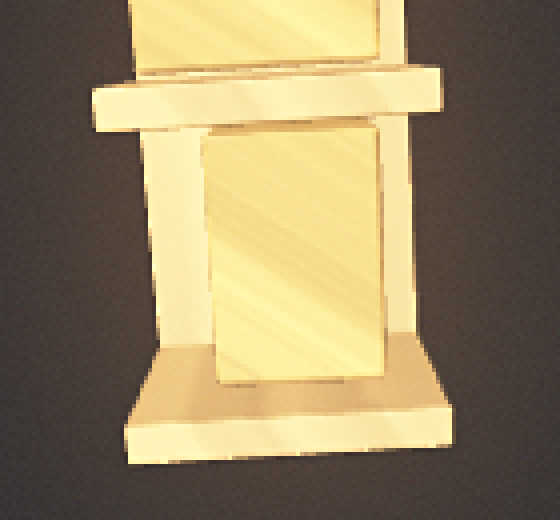

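The crop shows the narrow blank's top at about (302–346, 131–196) in the full picture. Its centre comes out at (0.558, 0.212), size 43 x 64 mm, which fits the narrow blank and the bay centre. Descending.

play_rows:
  series:
    - {"dx": 1, "dy": 14, "dz": -20, "turn": 0.055, "fingers": -1}
    - {"dx": 0, "dy": 0, "dz": -35, "turn": 0, "fingers": -1}
    - {"dx": 0, "dy": 0, "dz": -35, "turn": 0, "fingers": -1}
    - {"dx": 0, "dy": 0, "dz": -35, "turn": 0, "fingers": -1}
    - {"dx": 0, "dy": 0, "dz": 0, "turn": 0, "fingers": -1}
    - {"dx": 0, "dy": 0, "dz": 0, "turn": 0, "fingers": -1}

```text
clock: 3.98
position: [0.5522, 0.2214, 0.1417]
ee_rot: [-0.004, 0.999, 0.052, 0.009]
contact_force: [0.4, 0.1, 0.7]
width: 0.0853
```

play_rows:
  series:
    - {"dx": 6, "dy": -10, "dz": 0, "turn": -0.02, "fingers": -1}
    - {"dx": 0, "dy": 0, "dz": 0, "turn": 0, "fingers": -1}
    - {"dx": 0, "dy": 0, "dz": 0, "turn": 0, "fingers": -1}

```text
clock: 4.23
position: [0.56, 0.2127, 0.1466]
ee_rot: [-0.004, 0.999, 0.042, 0.012]
contact_force: [0.7, 0.2, 0.8]
width: 0.0857
```

play_rows:
  series:
    - {"dx": -2, "dy": 0, "dz": -25, "turn": 0, "fingers": -1}
    - {"dx": 0, "dy": 0, "dz": -25, "turn": 0, "fingers": -1}
    - {"dx": 0, "dy": 0, "dz": -25, "turn": 0, "fingers": -1}
    - {"dx": 0, "dy": 0, "dz": -10, "turn": 0, "fingers": -1}
    - {"dx": 0, "dy": 0, "dz": 0, "turn": 0, "fingers": -1}

```text
clock: 4.65
position: [0.5681, 0.2138, 0.0717]
ee_rot: [-0.007, 0.999, 0.041, 0.025]
contact_force: [-0.4, 0.2, 0.3]
width: 0.0852
```

```bash
python3 - <<'E'
from rig import *
for i in range(3):
    s=get_state();print(s["clock"],s["position"].round(4),s["ee_rot"].round(4),s["qd"].round(3),s["qpos"].round(3));c=get_image("side")
E
```

```text
4.65 [0.5681 0.2138 0.0717] [-0.007   0.9988  0.0411  0.0254] [-0.005 -0.012 -0.018  0.     0.019 -0.001] [0.243 0.414 1.698 0.004 0.977 0.159]
4.7 [0.5686 0.2139 0.0725] [-0.0071  0.9988  0.0412  0.026 ] [ 0.001 -0.018 -0.024  0.001  0.01   0.001] [0.243 0.413 1.696 0.004 0.978 0.159]
4.75 [0.5692 0.2141 0.0734] [-0.0073  0.9988  0.0412  0.0268] [ 0.004 -0.013 -0.015  0.001 -0.002 -0.001] [0.243 0.412 1.695 0.004 0.978 0.159]
```

play_rows:
  series:
    - {"dx": -10, "dy": -2, "dz": 30, "turn": 0, "fingers": -1}

```text
clock: 4.88
position: [0.5581, 0.2116, 0.1004]
ee_rot: [-0.007, 0.999, 0.041, 0.024]
contact_force: [-0.4, 0.8, -0.9]
width: 0.0855
```

```bash
cat > settle.py <<'E'
from rig import *
import sys,numpy as np
for i in range(int(sys.argv[1]) if len(sys.argv)>1 else 4):
    get_image("side"); s=get_state()
    q=s["ee_rot"];w,x,y,z=q
    if i in(0,1,3) or i%3==0: print(round(s["clock"],2),s["position"].round(4),"yaw",round(2*np.arctan2(y,x),4),"tilt",np.round([2*(x*z+w*y),2*(y*z-w*x)],4),s["contact_force"].round(1),s["width"].round(4))
E
python3 settle.py
```

```text
Traceback (most recent call last):
  File "settle.py", line 6, in <module>
    if i in(0,1,3) or i%3==0: print(round(s["clock"],2),s["position"].round(4),"yaw",round(2*np.arctan2(y,x),4),"tilt",np.round([2*(x*z+w*y),2*(y*z-w*x)],4),s["contact_force"].round(1),s["width"].round(4))
                                                                                                                                                                                         ^^^^^^^^^^^^^^^^
AttributeError: 'float' object has no attribute 'round'
```

```bash
sed -i 's/s\["width"\].round(4)/round(float(s["width"]),4)/' settle.py; python3 settle.py
```

```text
4.98 [0.5622 0.2131 0.1092] yaw 0.0826 tilt [0.0628 0.0193] [ 0.7 -0.6  1.3] 0.0855
5.03 [0.5618 0.213  0.1077] yaw 0.0826 tilt [0.0613 0.0188] [0.4 0.2 0.1] 0.0852
5.13 [0.5602 0.2125 0.1051] yaw 0.0826 tilt [0.0566 0.0176] [-0.   0.1 -0.8] 0.0855
```

play_rows:
  series:
    - {"dx": -2, "dy": -1, "dz": -30, "turn": 0, "fingers": -1}

```text
clock: 5.22
position: [0.5634, 0.2129, 0.0803]
ee_rot: [-0.009, 0.998, 0.041, 0.035]
contact_force: [1.7, 0.3, -0.6]
width: 0.0854
```

```bash
python3 settle.py 2
```

```text
5.27 [0.5565 0.2109 0.0716] yaw 0.0825 tilt [0.053  0.0166] [-3.1 -1.5 -4. ] 0.0854
5.32 [0.5548 0.2106 0.0717] yaw 0.0825 tilt [0.0484 0.0155] [-1.7 -0.8 -0.4] 0.0854
```

play_rows:
  series:
    - {"dx": 0, "dy": 0, "dz": 0, "turn": 0, "fingers": -1}

```text
clock: 5.4
position: [0.5542, 0.2104, 0.0711]
ee_rot: [-0.007, 0.999, 0.041, 0.023]
contact_force: [1.0, 0.4, 0.1]
width: 0.0853
```

```bash
python3 settle.py 4
```

```text
5.45 [0.5538 0.2103 0.0709] yaw 0.0824 tilt [0.0453 0.0148] [-0.3  0.7 -0.6] 0.0852
5.5 [0.5544 0.2105 0.0714] yaw 0.0825 tilt [0.0469 0.0151] [ 0.1  0.3 -0.4] 0.0854
5.6 [0.5554 0.2107 0.0723] yaw 0.0825 tilt [0.0493 0.0158] [0.5 0.1 0.8] 0.0853
```

play_rows:
  series:
    - {"dx": 0, "dy": 0, "dz": 40, "turn": 0, "fingers": -1}
    - {"dx": 0, "dy": 0, "dz": -40, "turn": 0, "fingers": -1}

```text
clock: 5.77
position: [0.5617, 0.2125, 0.0844]
ee_rot: [-0.008, 0.999, 0.041, 0.031]
contact_force: [3.3, 0.3, 1.8]
width: 0.0856
```

```bash
python3 settle.py 4
```

```text
5.82 [0.5523 0.2098 0.0705] yaw 0.0822 tilt [0.038  0.0129] [-3.3 -0.6 -4.2] 0.0856
5.87 [0.5489 0.209  0.0695] yaw 0.0823 tilt [0.0302 0.0109] [-1.7 -0.8 -0.7] 0.0853
5.97 [0.5503 0.2094 0.071 ] yaw 0.0823 tilt [0.0333 0.0118] [-0.5  0.1  0. ] 0.0859
```

play_rows:
  series:
    - {"dx": 0, "dy": 0, "dz": 40, "turn": 0, "fingers": -1}
    - {"dx": 8, "dy": 2, "dz": -38, "turn": 0, "fingers": -1}

```text
clock: 6.13
position: [0.5624, 0.2127, 0.0836]
ee_rot: [-0.006, 0.999, 0.041, 0.023]
contact_force: [3.3, 2.0, 1.5]
width: 0.0852
```

```bash
python3 settle.py 3
```

```text
6.18 [0.5562 0.2107 0.0696] yaw 0.0821 tilt [0.0247 0.0096] [-0.5 -0.5 -6.3] 0.0855
6.23 [0.5525 0.2098 0.0685] yaw 0.0821 tilt [0.0166 0.0075] [-2.1 -0.8 -0.1] 0.0854
```

play_rows:
  series:
    - {"dx": 0, "dy": 0, "dz": 40, "turn": 0, "fingers": -1}
    - {"dx": 8, "dy": 2, "dz": -40, "turn": 0, "fingers": -1}

```text
clock: 6.45
position: [0.5634, 0.2128, 0.0815]
ee_rot: [-0.004, 0.999, 0.041, 0.013]
contact_force: [4.3, 0.4, 1.5]
width: 0.0854
```

```bash
python3 settle.py 4
```

```text
6.5 [0.5571 0.2109 0.0676] yaw 0.0819 tilt [0.0059 0.005 ] [-1.   0.3 -4.8] 0.0857
6.55 [0.5535 0.21   0.0666] yaw 0.082 tilt [-0.002   0.0029] [-1.   0.1 -0.9] 0.0854
6.65 [0.5539 0.2102 0.0679] yaw 0.082 tilt [-0.0003  0.0034] [-0.2  0.9  0. ] 0.0856
```

play_rows:
  series:
    - {"dx": 4, "dy": 1, "dz": -12, "turn": 0, "fingers": -1}

```text
clock: 6.73
position: [0.5593, 0.2116, 0.0586]
ee_rot: [-0.002, 0.999, 0.041, 0.002]
contact_force: [0.3, -0.4, 0.1]
width: 0.0855
```

```bash
python3 settle.py 4
```

```text
6.78 [0.5588 0.2114 0.0554] yaw 0.082 tilt [0.001  0.0038] [ 0.7 -1.5 -0.6] 0.0856
6.83 [0.5579 0.2112 0.0553] yaw 0.082 tilt [-0.0009  0.0032] [-1.1 -0.5 -0.2] 0.0853
6.93 [0.5579 0.2112 0.0559] yaw 0.082 tilt [-0.0007  0.0033] [ 0.4  0.  -0.2] 0.0851
```

play_rows:
  series:
    - {"dx": 0, "dy": 0, "dz": 0, "turn": 0, "fingers": 1}
    - {"dx": 0, "dy": 0, "dz": 0, "turn": 0, "fingers": 1}
    - {"dx": 0, "dy": 0, "dz": 0, "turn": 0, "fingers": 1}
    - {"dx": 0, "dy": 0, "dz": 0, "turn": 0, "fingers": 1}
    - {"dx": 0, "dy": 0, "dz": 0, "turn": 0, "fingers": 1}
    - {"dx": 0, "dy": 0, "dz": 0, "turn": 0, "fingers": 1}
  squeeze: 40

```text
clock: 7.43
position: [0.5582, 0.2113, 0.0574]
ee_rot: [-0.002, 0.999, 0.041, 0.001]
contact_force: [-1.2, 0.1, -1.5]
width: 0.0432
```

```bash
python3 settle.py 2
```

```text
7.48 [0.5581 0.2113 0.0573] yaw 0.0821 tilt [0.0007 0.0037] [-0.3  0.3 -1. ] 0.0429
7.53 [0.5581 0.2113 0.0572] yaw 0.0821 tilt [0.0006 0.0036] [ 1.2 -0.  -1.8] 0.0428
```

play_rows:
  series:
    - {"dx": 0, "dy": 0, "dz": 15, "turn": 0, "fingers": 1}
    - {"dx": 0, "dy": 0, "dz": 30, "turn": 0, "fingers": 1}
    - {"dx": 0, "dy": 0, "dz": 35, "turn": 0, "fingers": 1}
    - {"dx": 0, "dy": 0, "dz": 35, "turn": 0, "fingers": 1}
    - {"dx": 0, "dy": 0, "dz": 20, "turn": 0, "fingers": 1}
    - {"dx": 0, "dy": 0, "dz": 5, "turn": 0, "fingers": 1}
    - {"dx": -10, "dy": -15, "dz": 0, "turn": 0, "fingers": 1}
    - {"dx": -18, "dy": -27, "dz": 0, "turn": 0, "fingers": 1}
    - {"dx": -20, "dy": -30, "dz": 0, "turn": 0, "fingers": 1}
    - {"dx": -20, "dy": -30, "dz": 0, "turn": 0, "fingers": 1}
    - {"dx": -20, "dy": -30, "dz": 0, "turn": 0, "fingers": 1}
    - {"dx": -12, "dy": -18, "dz": 0, "turn": 0, "fingers": 1}
    - {"dx": -5, "dy": -8, "dz": 0, "turn": 0, "fingers": 1}

```text
clock: 8.62
position: [0.4433, 0.05, 0.1928]
ee_rot: [-0.002, 0.999, 0.044, -0.007]
contact_force: [-0.6, -0.5, -1.2]
width: 0.0429
```

```bash
python3 settle.py 4
```

```text
8.67 [0.4425 0.0494 0.1927] yaw 0.0883 tilt [-0.0147  0.0015] [-2.3 -0.4 -1.8] 0.0432
8.72 [0.4445 0.0509 0.1931] yaw 0.0878 tilt [-0.0122  0.0034] [ 1.   0.5 -1.2] 0.0433
8.82 [0.447  0.0524 0.1937] yaw 0.0896 tilt [-0.0093  0.0043] [-0.1  0.2 -0.9] 0.0429
```

play_rows:
  series:
    - {"dx": 0, "dy": 0, "dz": -15, "turn": 0, "fingers": 1}
    - {"dx": 0, "dy": 0, "dz": -30, "turn": 0, "fingers": 1}
    - {"dx": 0, "dy": 0, "dz": -30, "turn": 0, "fingers": 1}
    - {"dx": 0, "dy": 0, "dz": -30, "turn": 0, "fingers": 1}
    - {"dx": 0, "dy": 0, "dz": -15, "turn": 0, "fingers": 1}
    - {"dx": 0, "dy": 0, "dz": -8, "turn": 0, "fingers": 1}

```text
clock: 9.32
position: [0.4595, 0.0598, 0.0638]
ee_rot: [-0.004, 0.999, 0.048, 0.005]
contact_force: [0.4, -0.1, -1.0]
width: 0.0432
```

```bash
python3 settle.py 4
```

```text
9.37 [0.4585 0.0599 0.0627] yaw 0.0963 tilt [0.0069 0.0088] [-0.4  0.2 -3. ] 0.0431
9.42 [0.4589 0.0597 0.064 ] yaw 0.0964 tilt [0.008  0.0084] [ 0.6  0.2 -1.6] 0.043
9.52 [0.4604 0.0592 0.0661] yaw 0.0962 tilt [0.0127 0.008 ] [-0.2 -0.5 -0.6] 0.0429
```

play_rows:
  series:
    - {"dx": 0, "dy": 0, "dz": -12, "turn": 0, "fingers": 1}

```text
clock: 9.6
position: [0.4637, 0.0597, 0.0564]
ee_rot: [-0.004, 0.999, 0.048, 0.01]
contact_force: [0.5, 0.6, -1.0]
width: 0.0428
```

```bash
python3 settle.py 3
```

```text
9.65 [0.4618 0.0597 0.0539] yaw 0.0967 tilt [0.0146 0.0082] [-0.8  0.  -3.3] 0.0427
9.7 [0.4609 0.0596 0.0542] yaw 0.0967 tilt [0.0128 0.0082] [-0.8 -0.1 -1.3] 0.0433
```

play_rows:
  series:
    - {"dx": 0, "dy": 0, "dz": -5, "turn": 0, "fingers": 1}

```text
clock: 9.83
position: [0.4624, 0.0596, 0.051]
ee_rot: [-0.004, 0.999, 0.048, 0.008]
contact_force: [0.5, 0.5, -1.0]
width: 0.0426
```

```bash
python3 settle.py 3
```

```text
9.88 [0.4617 0.0596 0.0499] yaw 0.0966 tilt [0.0149 0.0081] [ 0.6 -0.6 -2.2] 0.043
9.93 [0.4613 0.0595 0.05  ] yaw 0.0966 tilt [0.014  0.0081] [-1.6 -0.1 -0.8] 0.0431
```

play_rows:
  series:
    - {"dx": 0, "dy": 0, "dz": -4, "turn": 0, "fingers": 1}

```text
clock: 10.07
position: [0.462, 0.0595, 0.0468]
ee_rot: [-0.004, 0.999, 0.048, 0.008]
contact_force: [0.4, -0.5, -0.7]
width: 0.043
```

```bash
python3 settle.py 3
```

```text
10.12 [0.4613 0.0595 0.0458] yaw 0.0964 tilt [0.0143 0.0081] [-0.6 -0.  -1.8] 0.0432
10.17 [0.461  0.0595 0.0458] yaw 0.0965 tilt [0.0136 0.0081] [ 0.   0.6 -1.3] 0.043
```

play_rows:
  series:
    - {"dx": 0, "dy": 0, "dz": -1, "turn": 0, "fingers": 1}

```text
clock: 10.3
position: [0.4612, 0.0594, 0.0451]
ee_rot: [-0.004, 0.999, 0.048, 0.007]
contact_force: [0.4, -0.1, -1.4]
width: 0.043
```

```bash
python3 settle.py 3
```

```text
10.35 [0.4611 0.0595 0.0449] yaw 0.0962 tilt [0.0138 0.0082] [-0.  -0.5 -1.2] 0.0429
10.4 [0.4611 0.0595 0.0449] yaw 0.0963 tilt [0.0137 0.0081] [ 0.2 -0.9 -1.3] 0.043
```

play_rows:
  series:
    - {"dx": 0, "dy": 0, "dz": -2, "turn": 0, "fingers": 1}
    - {"dx": 0, "dy": 0, "dz": 0, "turn": 0, "fingers": 1}

```text
clock: 10.62
position: [0.4614, 0.0596, 0.0456]
ee_rot: [-0.004, 0.999, 0.048, 0.007]
contact_force: [0.5, 0.0, -1.5]
width: 0.043
```

```bash
python3 settle.py 3
```

```text
10.67 [0.4616 0.0597 0.0455] yaw 0.0964 tilt [0.0151 0.0084] [ 0.9 -0.1 -1.5] 0.0435
10.72 [0.4615 0.0596 0.0451] yaw 0.0964 tilt [0.0148 0.0084] [-0.   0.1 -1.3] 0.0436
```

play_rows:
  series:
    - {"dx": 0, "dy": 0, "dz": -3, "turn": 0, "fingers": 1}

```text
clock: 10.85
position: [0.4615, 0.0598, 0.0446]
ee_rot: [-0.004, 0.999, 0.048, 0.007]
contact_force: [-13.2, 0.2, 59.9]
width: 0.0433
```

```bash
python3 settle.py 3
```

```text
10.9 [0.4614 0.0598 0.0447] yaw 0.0964 tilt [0.0145 0.0087] [-7.6  0.1 29.7] 0.0429
10.95 [0.4614 0.0598 0.0447] yaw 0.0964 tilt [0.0149 0.0086] [-6.4  0.2 29.1] 0.0431
```

play_rows:
  series:
    - {"dx": 0, "dy": 0, "dz": 0, "turn": 0, "fingers": -1}
    - {"dx": 0, "dy": 0, "dz": 0, "turn": 0, "fingers": -1}
    - {"dx": 0, "dy": 0, "dz": 0, "turn": 0, "fingers": -1}
    - {"dx": 0, "dy": 0, "dz": 0, "turn": 0, "fingers": -1}
    - {"dx": 0, "dy": 0, "dz": 0, "turn": 0, "fingers": -1}

```text
clock: 11.42
position: [0.462, 0.0598, 0.0455]
ee_rot: [-0.004, 0.999, 0.048, 0.009]
contact_force: [-0.2, 0.9, -0.1]
width: 0.0852
```

```bash
python3 settle.py 2
```

```text
11.47 [0.4619 0.0598 0.0454] yaw 0.0965 tilt [0.017  0.0085] [ 0.  -0.1  0.1] 0.0856
11.52 [0.4619 0.0598 0.0455] yaw 0.0965 tilt [0.017  0.0085] [-0.7 -0.6 -0.8] 0.0854
```

play_rows:
  series:
    - {"dx": 0, "dy": 0, "dz": 15, "turn": 0, "fingers": -1}
    - {"dx": 0, "dy": 0, "dz": 30, "turn": 0, "fingers": -1}
    - {"dx": 0, "dy": 0, "dz": 30, "turn": 0, "fingers": -1}
    - {"dx": 0, "dy": 0, "dz": 20, "turn": 0, "fingers": -1}
    - {"dx": 0, "dy": 0, "dz": 0, "turn": -0.06, "fingers": -1}
    - {"dx": 0, "dy": 0, "dz": 0, "turn": -0.12, "fingers": -1}
    - {"dx": 0, "dy": 0, "dz": 0, "turn": -0.12, "fingers": -1}
    - {"dx": 0, "dy": 0, "dz": 0, "turn": -0.12, "fingers": -1}
    - {"dx": 0, "dy": 0, "dz": 0, "turn": -0.12, "fingers": -1}
    - {"dx": 0, "dy": 0, "dz": 0, "turn": -0.12, "fingers": -1}
    - {"dx": 0, "dy": 0, "dz": 0, "turn": -0.12, "fingers": -1}
    - {"dx": 0, "dy": 0, "dz": 0, "turn": -0.12, "fingers": -1}
    - {"dx": 0, "dy": 0, "dz": 0, "turn": -0.12, "fingers": -1}
    - {"dx": 0, "dy": 0, "dz": 0, "turn": -0.12, "fingers": -1}
    - {"dx": 0, "dy": 0, "dz": 0, "turn": -0.12, "fingers": -1}
    - {"dx": 0, "dy": 0, "dz": 0, "turn": -0.12, "fingers": -1}
    - {"dx": 0, "dy": 0, "dz": 0, "turn": -0.12, "fingers": -1}
    - {"dx": 0, "dy": 0, "dz": 0, "turn": -0.06, "fingers": -1}

```text
clock: 13.02
position: [0.4578, 0.0595, 0.1387]
ee_rot: [0.002, 0.721, -0.693, 0.004]
contact_force: [-0.6, 0.4, -0.1]
width: 0.0853
```

```bash
python3 settle.py 4
```

```text
13.07 [0.4578 0.0595 0.1387] yaw -1.5303 tilt [ 0.0034 -0.0078] [-0.3  0.6  0.8] 0.0854
13.12 [0.4578 0.0595 0.1387] yaw -1.5245 tilt [ 0.0034 -0.0079] [ 0.8 -0.2 -0.5] 0.0855
13.22 [0.4579 0.0595 0.1389] yaw -1.523 tilt [ 0.0039 -0.0078] [-0.3 -0.7 -0.4] 0.0855
```

play_rows:
  series:
    - {"dx": 2, "dy": 0, "dz": -12, "turn": 0.05, "fingers": -1}
    - {"dx": 0, "dy": 0, "dz": -20, "turn": 0, "fingers": -1}
    - {"dx": 0, "dy": 0, "dz": -10, "turn": 0, "fingers": -1}

```text
clock: 13.47
position: [0.4627, 0.0595, 0.0982]
ee_rot: [-0.001, 0.743, -0.669, 0.007]
contact_force: [-0.5, 0.8, 0.2]
width: 0.0856
```

```bash
cat settle.py > st2.py; cat >> st2.py <<'E'
from h import *
s=get_state();c=get_image("wrist");im=c["pixels"][:,:,::-1].copy()
for m in masks_of(c,"narrow_blank")[:1]: print(m["p"],m["xy"],ray(c,[m["xy"]],.07,s))
P=pose([.4615,.0598,.0963],box(-22,22,-32,32,0,70))
for q in proj(c,P,s): cv2.circle(im,tuple(int(v) for v in q),3,(0,0,255),1)
cv2.imwrite("pics/w3.png",im)
E
python3 st2.py 4
```

```text
13.52 [0.4619 0.0595 0.097 ] yaw -1.4656 tilt [ 0.0094 -0.0077] [-0.5  0.1 -1.1] 0.0854
13.57 [0.4621 0.0595 0.098 ] yaw -1.4661 tilt [ 0.0097 -0.0077] [-0.7  0.9  0.6] 0.0852
13.67 [0.4636 0.0595 0.0996] yaw -1.4666 tilt [ 0.0132 -0.0077] [0.  0.3 0.7] 0.0855
0.57 [316.7, 224.6] [[0.46867934 0.06280689 0.07      ]]
```

View pics/w3.png

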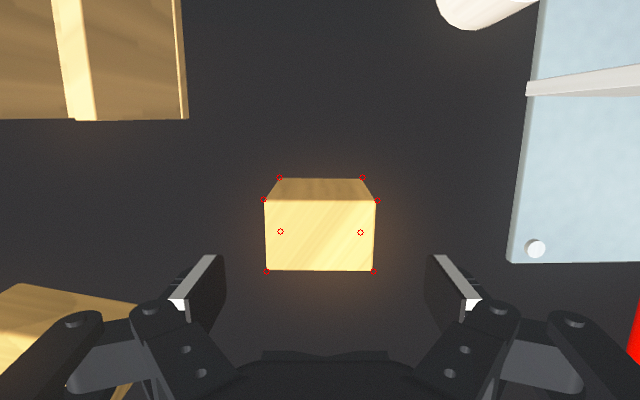

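The wrist picture shows the blank standing square, with its top face at about (264–376, 200–271). The predicted corners overlay it within a pixel or two. Regrasping.

play_rows:
  series:
    - {"dx": -3, "dy": 0, "dz": -12, "turn": -0.008, "fingers": -1}
    - {"dx": -1, "dy": 0, "dz": -20, "turn": 0, "fingers": -1}
    - {"dx": 0, "dy": 0, "dz": -14, "turn": 0, "fingers": -1}

```text
clock: 14.02
position: [0.4656, 0.0595, 0.0587]
ee_rot: [-0.007, 0.74, -0.672, 0.014]
contact_force: [0.5, 0.9, 0.1]
width: 0.085
```

```bash
python3 settle.py 4
```

```text
14.07 [0.4641 0.0595 0.0568] yaw -1.4742 tilt [ 0.0254 -0.0081] [-1.7 -0.3 -1.9] 0.0856
14.12 [0.4641 0.0595 0.0577] yaw -1.4742 tilt [ 0.025 -0.008] [ 0.   0.5 -0.8] 0.0853
14.22 [0.4656 0.0594 0.0592] yaw -1.4743 tilt [ 0.0283 -0.0081] [-0.2  0.5  0.7] 0.0854
```

play_rows:
  series:
    - {"dx": 0, "dy": 0, "dz": 40, "turn": 0, "fingers": -1}
    - {"dx": 3, "dy": 0, "dz": -45, "turn": 0, "fingers": -1}

```text
clock: 14.38
position: [0.4747, 0.0595, 0.0716]
ee_rot: [-0.012, 0.74, -0.672, 0.019]
contact_force: [4.5, -0.3, 0.9]
width: 0.0857
```

```bash
python3 settle.py 4
```

```text
14.43 [0.4669 0.0594 0.0591] yaw -1.4744 tilt [ 0.0229 -0.008 ] [-2.7 -0.1 -4.7] 0.0855
14.48 [0.4636 0.0594 0.0581] yaw -1.4743 tilt [ 0.0147 -0.0079] [-1.3 -0.4 -2.1] 0.0853
14.58 [0.464  0.0594 0.0583] yaw -1.4743 tilt [ 0.0146 -0.0079] [ 0.5  0.7 -1.3] 0.085
```

play_rows:
  series:
    - {"dx": 0, "dy": 0, "dz": 35, "turn": 0, "fingers": -1}
    - {"dx": 7, "dy": 0, "dz": -38, "turn": 0, "fingers": -1}

```text
clock: 14.75
position: [0.4753, 0.0596, 0.0642]
ee_rot: [-0.006, 0.74, -0.672, 0.013]
contact_force: [4.0, 0.7, 1.4]
width: 0.0856
```

```bash
python3 settle.py 4
```

```text
14.8 [0.4692 0.0594 0.0517] yaw -1.4744 tilt [ 0.0077 -0.0078] [-1.9  0.1 -5.3] 0.0855
14.85 [0.4659 0.0594 0.0511] yaw -1.4743 tilt [ 0.0002 -0.0077] [-0.8  0.   0.2] 0.0859
14.95 [0.4661 0.0594 0.0518] yaw -1.4743 tilt [ 0.0006 -0.0077] [ 0.3 -0.3 -0.8] 0.0855
```

play_rows:
  series:
    - {"dx": -4.5, "dy": 0.4, "dz": -6, "turn": 0, "fingers": -1}

```text
clock: 15.03
position: [0.4638, 0.0598, 0.0471]
ee_rot: [0.001, 0.74, -0.672, 0.004]
contact_force: [0.9, -0.1, -0.2]
width: 0.0855
```

```bash
python3 settle.py 4
```

```text
15.08 [0.4605 0.06   0.0455] yaw -1.4743 tilt [-0.0009 -0.0076] [-1.8 -0.5 -0.8] 0.0852
15.13 [0.4602 0.0599 0.0455] yaw -1.4742 tilt [-0.0016 -0.0077] [0.  0.8 0. ] 0.0851
15.23 [0.4613 0.0599 0.0459] yaw -1.4741 tilt [ 0.0003 -0.0077] [-0.9 -0.1  0.4] 0.0856
```

play_rows:
  series:
    - {"dx": 0, "dy": 0, "dz": 0, "turn": 0, "fingers": 1}
    - {"dx": 0, "dy": 0, "dz": 0, "turn": 0, "fingers": 1}
    - {"dx": 0, "dy": 0, "dz": 0, "turn": 0, "fingers": 1}
    - {"dx": 0, "dy": 0, "dz": 0, "turn": 0, "fingers": 1}
    - {"dx": 0, "dy": 0, "dz": 0, "turn": 0, "fingers": 1}
  squeeze: 40

```text
clock: 15.65
position: [0.4621, 0.0601, 0.0469]
ee_rot: [0.002, 0.74, -0.672, 0.003]
contact_force: [0.5, 0.2, -1.1]
width: 0.0625
```

```bash
python3 settle.py 2
```

```text
15.7 [0.462  0.0601 0.0469] yaw -1.4743 tilt [ 0.002  -0.0074] [-0.  -0.1 -1.4] 0.0625
15.75 [0.462  0.0601 0.0468] yaw -1.4743 tilt [ 0.0019 -0.0074] [ 0.3 -0.3 -0.1] 0.0627
```

play_rows:
  series:
    - {"dx": 0, "dy": 0, "dz": 15, "turn": 0, "fingers": 1}
    - {"dx": 0, "dy": 0, "dz": 30, "turn": 0, "fingers": 1}
    - {"dx": 0, "dy": 0, "dz": 35, "turn": 0, "fingers": 1}
    - {"dx": 0, "dy": 0, "dz": 35, "turn": 0, "fingers": 1}
    - {"dx": 0, "dy": 0, "dz": 35, "turn": 0, "fingers": 1}
    - {"dx": 0, "dy": -8, "dz": 30, "turn": 0, "fingers": 1}
    - {"dx": 0, "dy": -18, "dz": 20, "turn": 0, "fingers": 1}
    - {"dx": 0, "dy": -28, "dz": 10, "turn": 0, "fingers": 1}
    - {"dx": 0, "dy": -36, "dz": 0, "turn": 0, "fingers": 1}
    - {"dx": 0, "dy": -38, "dz": 0, "turn": 0, "fingers": 1}
    - {"dx": 0, "dy": -38, "dz": 0, "turn": 0, "fingers": 1}
    - {"dx": 0, "dy": -38, "dz": 0, "turn": 0, "fingers": 1}
    - {"dx": 0, "dy": -30, "dz": 0, "turn": 0, "fingers": 1}
    - {"dx": 0, "dy": -20, "dz": 0, "turn": 0, "fingers": 1}
    - {"dx": 0, "dy": -10, "dz": 0, "turn": 0, "fingers": 1}
    - {"dx": 0, "dy": -4, "dz": 0, "turn": 0, "fingers": 1}

```text
clock: 17.08
position: [0.4537, -0.2183, 0.2651]
ee_rot: [0.004, 0.742, -0.67, 0.001]
contact_force: [0.3, 0.5, -0.7]
width: 0.0627
```

```bash
python3 settle.py 4; cat > press.py <<'E'
from h import *
from rig import *
import pickle,sys
n=sys.argv[1];pp=[.5418,-.22,.108]
s=get_state();c=get_image("wrist");im=c["pixels"][:,:,::-1].copy();pickle.dump((s,c),open(f"pics/{n}.pkl","wb"))
B=[box(-43,-33,-35,35,12,104),box(43,53,-35,35,12,104),box(17,43,-35,35,12,104)]
for b in B:
    for q in proj(c,pose(pp,b),s)[1::2]:
        if abs(q).max()<2000: cv2.circle(im,tuple(int(v) for v in q),3,(0,0,255),1)
for q in proj(c,pose(pp,[(-.095,.14,.012),(-.095,-.16,.012),(.155,.14,.012),(-.125,-.145,.084),(-.125,-.085,.084),(-.055,-.145,.084),(-.055,-.085,.084)]),s):
    if abs(q).max()<2000: cv2.circle(im,tuple(int(v) for v in q),3,(255,0,0),1)
cv2.imwrite(f"pics/{n}.png",im)
E
python3 press.py p1
```

```text
17.13 [ 0.4537 -0.2184  0.2649] yaw -1.4681 tilt [-0.0039 -0.0086] [ 0.5 -0.6 -0.6] 0.0628
17.18 [ 0.4538 -0.2169  0.2651] yaw -1.4672 tilt [-0.0037 -0.0073] [-0.2  0.7 -0.2] 0.0626
17.28 [ 0.4539 -0.2155  0.2654] yaw -1.4653 tilt [-0.0033 -0.007 ] [-0.1  0.6 -2.1] 0.0628
```

View pics/p1.png

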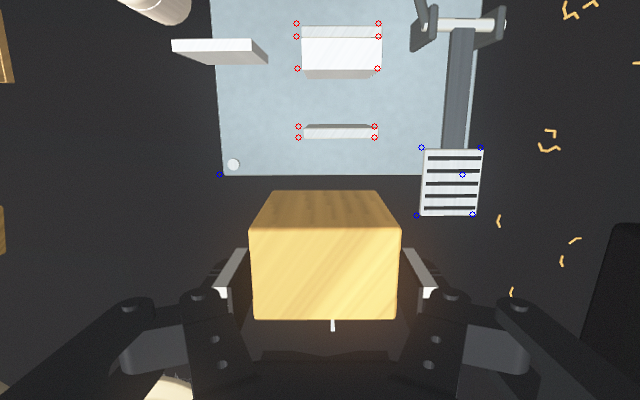

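```bash
python3 - <<'E'
import pickle,cv2
s,c=pickle.load(open("pics/p1.pkl","rb"))
im=c["pixels"][:,:,::-1][10:220,200:390]
cv2.imwrite("pics/p1c.png",cv2.resize(im[:150],None,fx=4,fy=4,interpolation=3))
E
```

```text
(no output)
```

View pics/p1c.png

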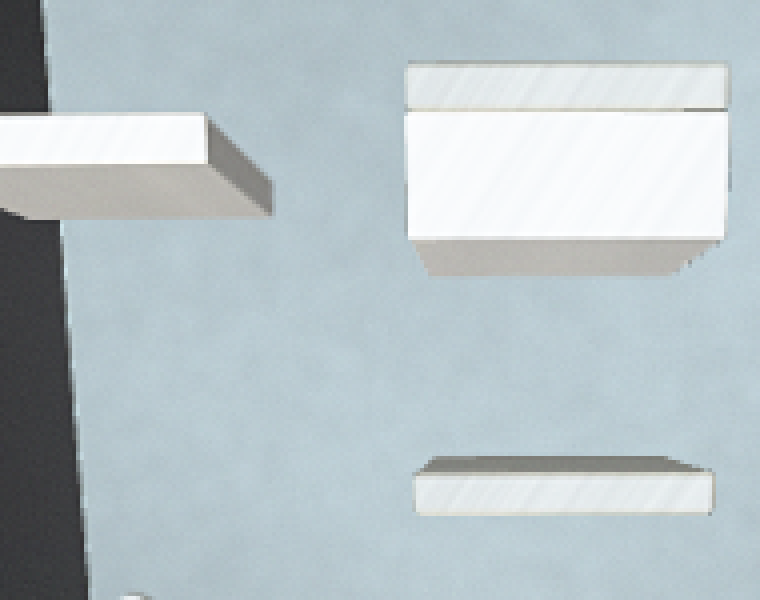

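```bash
python3 - <<'E'
from h import *
import pickle
s,c=pickle.load(open("pics/p1.pkl","rb"))
L=np.array([(x,y,104) for x in(-43,-33,17,43,53) for y in(35,-35)])/1000
px=np.array([(414,516),(713,516),(416,473),(714,471),(408,239),(726,238),(406,110),(728,109),(406,63),(729,62)])/4.+[199.6,9.6]
f=lambda p:(proj(c,pose(p,L),s)-px).ravel()
r=least_squares(f,[.54,-.22,.108],loss="soft_l1");print(r.x,np.round(r.fun,1))
print("seat",pose(r.x,[(-.008,0,0),(-.09,-.115,.084)]))
i=[4,5,2,3]
print(ray(c,px,.104,s)[:,:2])
# held blank bottom/top corners check
h=.0468
for y in(pose([*s["position"][:2],s and 2*np.arctan2(s["ee_rot"][2],s["ee_rot"][1])+np.pi/2],box(-22,22,-32,32,(s["position"][2]-h)*1e3,(s["position"][2]-h+.07)*1e3)),): print(proj(c,y,s).round(0).tolist())
E
```

```text
[ 0.54117879 -0.22365334  0.10988793] [-0.3  0.1  0.6 -0.2 -1.  -0.2  0.8 -0.  -0.2  0.2 -0.1  0.3 -0.3  0.4
  0.5  0.5 -0.6 -0.5  0.7 -0.4]
seat [[ 0.53322704 -0.22453068  0.        ]
 [ 0.46433333 -0.34782973  0.084     ]]
[[ 0.49469709 -0.1938321 ]
 [ 0.50199065 -0.26261763]
 [ 0.50443313 -0.19342173]
 [ 0.51211058 -0.26135268]
 [ 0.55443981 -0.18714981]
 [ 0.56215897 -0.25666213]
 [ 0.58042864 -0.18439955]
 [ 0.58812861 -0.25325497]
 [ 0.58965525 -0.1835768 ]
 [ 0.59733959 -0.25211175]]
[[371.0, 255.0], [393.0, 321.0], [272.0, 255.0], [250.0, 321.0], [374.0, 189.0], [400.0, 228.0], [269.0, 189.0], [243.0, 228.0]]
```

play_rows:
  series:
    - {"dx": 10, "dy": -1, "dz": 0, "turn": 0, "fingers": 1}
    - {"dx": 20, "dy": -2, "dz": -5, "turn": 0, "fingers": 1}
    - {"dx": 22, "dy": -3, "dz": -15, "turn": 0, "fingers": 1}
    - {"dx": 18, "dy": -2, "dz": -25, "turn": 0, "fingers": 1}
    - {"dx": 6, "dy": -1, "dz": -25, "turn": 0, "fingers": 1}
    - {"dx": 0, "dy": 0, "dz": -15, "turn": 0, "fingers": 1}
    - {"dx": 0, "dy": 0, "dz": -7, "turn": 0, "fingers": 1}

```text
clock: 17.92
position: [0.5414, -0.2164, 0.1753]
ee_rot: [0.0, 0.747, -0.665, 0.008]
contact_force: [-0.0, 0.7, -1.1]
width: 0.0625
```

```bash
python3 settle.py 4
```

```text
17.97 [ 0.5407 -0.2159  0.1743] yaw -1.4539 tilt [ 0.0099 -0.0094] [ 0.2  0.4 -2.5] 0.0626
18.02 [ 0.5406 -0.2165  0.1759] yaw -1.4543 tilt [ 0.0109 -0.0106] [ 0.5  0.3 -1.6] 0.0626
18.12 [ 0.5414 -0.2179  0.1784] yaw -1.455 tilt [ 0.0148 -0.0133] [-0.2  0.5 -1. ] 0.0626
```

play_rows:
  series:
    - {"dx": 0, "dy": -3, "dz": 35, "turn": -0.003, "fingers": 1}
    - {"dx": -2, "dy": -3, "dz": -41, "turn": -0.003, "fingers": 1}

```text
clock: 18.28
position: [0.5457, -0.2262, 0.1868]
ee_rot: [-0.002, 0.745, -0.667, 0.018]
contact_force: [4.6, -3.2, 0.9]
width: 0.0627
```

```bash
python3 settle.py 4
```

```text
18.33 [ 0.5368 -0.2222  0.172 ] yaw -1.4609 tilt [ 0.0064 -0.0092] [-2.6  0.7 -8.4] 0.0626
18.38 [ 0.5341 -0.2204  0.171 ] yaw -1.461 tilt [-0.0006 -0.0049] [-0.8  1.5 -2.1] 0.0626
18.48 [ 0.5359 -0.2211  0.173 ] yaw -1.4609 tilt [ 0.0033 -0.0067] [ 0.5  0.8 -0.5] 0.0628
```

play_rows:
  series:
    - {"dx": -4, "dy": -3, "dz": -10, "turn": 0, "fingers": 1}

```text
clock: 18.57
position: [0.5344, -0.2249, 0.166]
ee_rot: [0.0, 0.745, -0.667, 0.007]
contact_force: [0.9, -0.3, -0.9]
width: 0.0627
```

```bash
python3 settle.py 4
```

```text
18.62 [ 0.5315 -0.2248  0.163 ] yaw -1.4606 tilt [ 0.0039 -0.0081] [-2.6 -1.  -2.3] 0.0629
18.67 [ 0.5311 -0.2243  0.1629] yaw -1.4611 tilt [ 0.0025 -0.0068] [-0.9  0.8 -0.9] 0.0627
18.77 [ 0.5318 -0.2242  0.1634] yaw -1.4612 tilt [ 0.0038 -0.0069] [ 0.8  0.3 -0.2] 0.063
```

play_rows:
  series:
    - {"dx": 1.3, "dy": 0, "dz": -8, "turn": 0, "fingers": 1}

```text
clock: 18.85
position: [0.5343, -0.225, 0.1571]
ee_rot: [0.001, 0.745, -0.667, 0.006]
contact_force: [0.3, 0.7, -0.2]
width: 0.0629
```

```bash
python3 settle.py 4;python3 press.py p2
```

```text
18.9 [ 0.5334 -0.2243  0.1546] yaw -1.4614 tilt [ 0.0043 -0.0069] [-0.5  0.2 -3. ] 0.0627
18.95 [ 0.5329 -0.224   0.1545] yaw -1.4612 tilt [ 0.0028 -0.0061] [-0.2 -0.3 -0.5] 0.0626
19.05 [ 0.5331 -0.2241  0.155 ] yaw -1.4611 tilt [ 0.0032 -0.0065] [ 0.4  0.6 -1.7] 0.0627
```

View pics/p2.png

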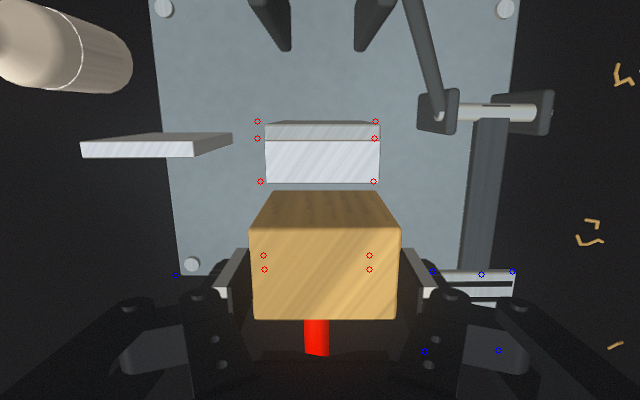

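```bash
python3 - <<'E'
from h import *
import pickle
s,c=pickle.load(open("pics/p2.pkl","rb"))
pp=[.54118,-.22365,.10989]
def inpress(q): 
    d=q[:,:2]-pp[:2];a=pp[2];return np.c_[np.cos(a)*d[:,0]+np.sin(a)*d[:,1],-np.sin(a)*d[:,0]+np.cos(a)*d[:,1]]*1e3
z=s["position"][2]
# sub-pixel edges along column bands
g=c["pixels"].astype(float)
for col in(290,320,350):
    p=g[175:205,col-5:col+6].mean(1);print(col,p.mean(1).round(0).astype(int).tolist())
print("packer top edge",inpress(ray(c,[(266,183),(379,183)],.104,s)))
print("packer back",inpress(ray(c,[(266,140),(380,140)],.104,s)))
print("blank bottom far edge",inpress(ray(c,[(274,191),(376,191)],z-.0468,s)))
print("blank top",inpress(ray(c,[(249.5,228),(400.5,228),(396.5,320),(254,320)],z-.0468+.07,s)), inpress(s["position"][None]))
E
```

```text
290 [207, 206, 206, 206, 206, 208, 209, 190, 120, 145, 145, 145, 145, 146, 140, 107, 82, 85, 85, 85, 85, 85, 85, 85, 85, 86, 85, 85, 85, 85]
320 [213, 213, 213, 213, 213, 214, 215, 194, 120, 146, 145, 145, 146, 146, 141, 109, 86, 88, 88, 88, 87, 89, 89, 88, 89, 88, 89, 88, 87, 88]
350 [209, 209, 208, 209, 208, 209, 209, 189, 120, 148, 147, 147, 147, 148, 142, 109, 84, 85, 86, 86, 86, 85, 85, 85, 86, 85, 85, 84, 84, 84]
packer top edge [[ 16.97760653  34.90127328]
 [ 16.86487232 -35.22550051]]
packer back [[ 43.27905739  33.71849503]
 [ 43.23460686 -34.72401343]]
blank bottom far edge [[ 12.86467065  29.51820667]
 [ 12.75400816 -32.86085569]]
blank top [[ 13.74834273  29.79455724]
 [ 13.58173564 -31.94190434]
 [-29.80308405 -32.87203316]
 [-29.46764083  30.46592641]] [[-8.11339186  0.44096526]]
```

The picture shows the blank above the gap: its lower far edge is at row 190 and the packer's front edge at row 182. Computed in the press frame, the blank's centre is at x -8 to -9, y -1 mm, with the seat at -8, 0. Inserting.

play_rows:
  series:
    - {"dx": 0, "dy": 0.5, "dz": -12, "turn": 0, "fingers": 1}

```text
clock: 19.18
position: [0.535, -0.2247, 0.1453]
ee_rot: [0.001, 0.745, -0.667, 0.006]
contact_force: [1.1, 0.3, -1.8]
width: 0.0625
```

```bash
python3 settle.py 3
```

```text
19.23 [ 0.5329 -0.2234  0.1418] yaw -1.461 tilt [ 0.0026 -0.006 ] [-0.5  0.4 -2.7] 0.0626
19.28 [ 0.5323 -0.2231  0.142 ] yaw -1.4609 tilt [ 0.001  -0.0052] [-0.4  0.3 -1.7] 0.0625
```

play_rows:
  series:
    - {"dx": 0, "dy": 0, "dz": -14, "turn": 0, "fingers": 1}

```text
clock: 19.42
position: [0.5347, -0.2244, 0.1313]
ee_rot: [0.001, 0.745, -0.667, 0.006]
contact_force: [1.4, -0.4, -1.0]
width: 0.063
```

```bash
python3 settle.py 3
```

```text
19.47 [ 0.5322 -0.2231  0.1272] yaw -1.4609 tilt [ 0.0006 -0.005 ] [-1.5  0.4 -3.4] 0.0628
19.52 [ 0.5316 -0.2227  0.1275] yaw -1.4609 tilt [-0.001  -0.0042] [-0.1  0.1 -0.9] 0.0627
```

play_rows:
  series:
    - {"dx": 0.8, "dy": -1, "dz": -14, "turn": 0, "fingers": 1}

```text
clock: 19.65
position: [0.5349, -0.225, 0.1172]
ee_rot: [0.001, 0.745, -0.667, 0.005]
contact_force: [0.3, -0.1, -1.2]
width: 0.0627
```

```bash
python3 settle.py 3
```

```text
19.7 [ 0.5328 -0.224   0.1133] yaw -1.461 tilt [-0.0004 -0.0046] [-0.7  1.  -3.3] 0.0622
19.75 [ 0.5321 -0.2236  0.1136] yaw -1.461 tilt [-0.002  -0.0036] [-1.7  0.6 -1.1] 0.0627
```

play_rows:
  series:
    - {"dx": 0.8, "dy": -0.5, "dz": -14, "turn": 0, "fingers": 1}

```text
clock: 19.88
position: [0.5354, -0.2254, 0.1033]
ee_rot: [0.001, 0.745, -0.667, 0.004]
contact_force: [1.1, -0.3, -0.8]
width: 0.0623
```

```bash
python3 settle.py 3
```

```text
19.93 [ 0.5333 -0.2243  0.0995] yaw -1.461 tilt [-0.0013 -0.004 ] [-0.4  0.6 -3. ] 0.0626
19.98 [ 0.5326 -0.2239  0.0998] yaw -1.461 tilt [-0.003 -0.003] [-0.6 -1.  -1.4] 0.0625
```

play_rows:
  series:
    - {"dx": 0.8, "dy": -0.5, "dz": -14, "turn": 0, "fingers": 1}

```text
clock: 20.12
position: [0.5358, -0.2257, 0.0895]
ee_rot: [0.001, 0.745, -0.667, 0.003]
contact_force: [-0.1, 0.2, -0.4]
width: 0.0625
```

```bash
python3 settle.py 3
```

```text
20.17 [ 0.5337 -0.2246  0.0857] yaw -1.461 tilt [-0.0023 -0.0034] [-0.4 -0.7 -3.1] 0.063
20.22 [ 0.533  -0.2242  0.086 ] yaw -1.461 tilt [-0.0039 -0.0025] [ 0.4  0.1 -0.9] 0.063
```

play_rows:
  series:
    - {"dx": 0.8, "dy": -0.5, "dz": -14, "turn": 0, "fingers": 1}

```text
clock: 20.35
position: [0.5362, -0.2259, 0.0757]
ee_rot: [0.001, 0.745, -0.667, 0.003]
contact_force: [0.5, -0.8, -0.1]
width: 0.0626
```

```bash
python3 settle.py 3
```

```text
20.4 [ 0.5342 -0.2249  0.072 ] yaw -1.461 tilt [-0.0033 -0.0029] [-1.6 -0.3 -3. ] 0.0625
20.45 [ 0.5334 -0.2244  0.0722] yaw -1.461 tilt [-0.005  -0.0019] [-0.6  1.3 -1.4] 0.0627
```

play_rows:
  series:
    - {"dx": 0, "dy": -0.2, "dz": -8, "turn": 0, "fingers": 1}

```text
clock: 20.58
position: [0.5352, -0.2256, 0.0667]
ee_rot: [0.002, 0.745, -0.667, 0.001]
contact_force: [0.7, -0.2, -0.7]
width: 0.0628
```

```bash
python3 settle.py 3
```

```text
20.63 [ 0.5338 -0.2249  0.0645] yaw -1.4609 tilt [-0.0039 -0.0025] [-0.7 -0.  -2.2] 0.0622
20.68 [ 0.5334 -0.2246  0.0645] yaw -1.4609 tilt [-0.0051 -0.0019] [-0.2  0.4 -1.8] 0.0629
```

play_rows:
  series:
    - {"dx": 0, "dy": 0, "dz": -3.5, "turn": 0, "fingers": 1}

```text
clock: 20.82
position: [0.5341, -0.225, 0.062]
ee_rot: [0.002, 0.745, -0.667, -0.0]
contact_force: [-0.5, -0.4, -0.2]
width: 0.0628
```

```bash
python3 settle.py 3
```

```text
20.87 [ 0.5334 -0.2247  0.0609] yaw -1.461 tilt [-0.0049 -0.002 ] [-0.2 -0.2 -2.4] 0.0629
20.92 [ 0.5332 -0.2246  0.061 ] yaw -1.461 tilt [-0.0053 -0.0017] [-0.2  0.4 -1.4] 0.0625
```

play_rows:
  series:
    - {"dx": 0, "dy": 0, "dz": -1.5, "turn": 0, "fingers": 1}

```text
clock: 21.05
position: [0.5336, -0.2247, 0.0599]
ee_rot: [0.002, 0.745, -0.667, -0.001]
contact_force: [-0.3, -0.0, -1.5]
width: 0.0626
```

```bash
python3 settle.py 2
```

```text
21.1 [ 0.5333 -0.2246  0.0595] yaw -1.461 tilt [-0.0051 -0.0018] [-0.3 -0.1 -1.5] 0.0624
21.15 [ 0.5332 -0.2245  0.0595] yaw -1.461 tilt [-0.0054 -0.0017] [-0.8 -0.9 -1.5] 0.0629
```

play_rows:
  series:
    - {"dx": 0, "dy": 0, "dz": -1, "turn": 0, "fingers": 1}

```text
clock: 21.23
position: [0.5333, -0.2246, 0.0589]
ee_rot: [0.002, 0.745, -0.667, -0.001]
contact_force: [-3.1, 1.2, 10.7]
width: 0.0629
```

```bash
python3 settle.py 2
```

```text
21.28 [ 0.5333 -0.2246  0.059 ] yaw -1.4609 tilt [-0.0051 -0.002 ] [-1.4  1.6  1.3] 0.0625
21.33 [ 0.5334 -0.2246  0.059 ] yaw -1.461 tilt [-0.005  -0.0019] [-1.   1.   1.7] 0.0626
```

play_rows:
  series:
    - {"dx": 0, "dy": 0, "dz": 0, "turn": 0, "fingers": -1}
    - {"dx": 0, "dy": 0, "dz": 0, "turn": 0, "fingers": -1}
    - {"dx": 0, "dy": 0, "dz": 0, "turn": 0, "fingers": -1}
    - {"dx": 0, "dy": 0, "dz": 0, "turn": 0, "fingers": -1}
    - {"dx": 0, "dy": 0, "dz": 0, "turn": 0, "fingers": -1}
    - {"dx": 0, "dy": 0, "dz": 0, "turn": 0, "fingers": -1}
    - {"dx": 0, "dy": 0, "dz": 0, "turn": 0, "fingers": -1}

```text
clock: 21.92
position: [0.5341, -0.225, 0.0593]
ee_rot: [0.002, 0.745, -0.667, -0.0]
contact_force: [-0.1, -0.3, 0.3]
width: 0.0855
```

```bash
python3 settle.py 1
```

```text
21.97 [ 0.5341 -0.225   0.0593] yaw -1.4609 tilt [-0.0032 -0.0029] [ 0.8 -0.4  0.6] 0.0857
```

play_rows:
  series:
    - {"dx": 0, "dy": 0, "dz": 10, "turn": 0, "fingers": -1}
    - {"dx": 0, "dy": 0, "dz": 20, "turn": 0, "fingers": -1}
    - {"dx": 0, "dy": 0, "dz": 25, "turn": 0, "fingers": -1}
    - {"dx": 0, "dy": 0, "dz": 25, "turn": 0, "fingers": -1}

```text
clock: 22.3
position: [0.5295, -0.2225, 0.1372]
ee_rot: [0.004, 0.745, -0.667, -0.007]
contact_force: [0.1, 0.6, -0.4]
width: 0.0846
```

```bash
python3 settle.py 2
```

```text
22.35 [ 0.5326 -0.2242  0.1429] yaw -1.461 tilt [-0.007  -0.0008] [ 1.5 -1.   4. ] 0.0856
22.4 [ 0.5328 -0.2243  0.1412] yaw -1.461 tilt [-0.0064 -0.0011] [ 0.2 -0.9 -0.5] 0.085
```

play_rows:
  series:
    - {"dx": 0, "dy": 0, "dz": 20, "turn": 0, "fingers": -1}
    - {"dx": 0, "dy": 0, "dz": 30, "turn": 0, "fingers": 0}
    - {"dx": -6, "dy": -10, "dz": 10, "turn": 0, "fingers": 1}
    - {"dx": -15, "dy": -26, "dz": 0, "turn": 0, "fingers": 1}
    - {"dx": -18, "dy": -32, "dz": 0, "turn": 0, "fingers": 1}
    - {"dx": -16, "dy": -28, "dz": 0, "turn": 0, "fingers": 1}
    - {"dx": -8, "dy": -16, "dz": 0, "turn": 0, "fingers": 1}
    - {"dx": -4, "dy": -6, "dz": 0, "turn": 0, "fingers": 1}

```text
clock: 23.07
position: [0.461, -0.3453, 0.2038]
ee_rot: [0.003, 0.747, -0.665, -0.002]
contact_force: [0.2, 0.7, 0.2]
width: 0.0008
```

```bash
python3 settle.py 4; sed -i 's/pp=\[.*\]/pp=[.54118,-.22365,.10989]/; s/^B=\[/B=[box(-30,14,-32,32,12,82),/' press.py; python3 press.py p3
```

```text
23.12 [ 0.4604 -0.3457  0.2036] yaw -1.4546 tilt [-0.008  -0.0024] [-1.3 -0.9  0.1] 0.0003
23.17 [ 0.4615 -0.3438  0.2037] yaw -1.4543 tilt [-0.0069 -0.0005] [0.3 0.8 0.1] 0.0002
23.27 [ 0.4629 -0.3419  0.2039] yaw -1.4518 tilt [-0.0059  0.0004] [-0.2  0.5 -0.5] -0.0
```

View pics/p3.png

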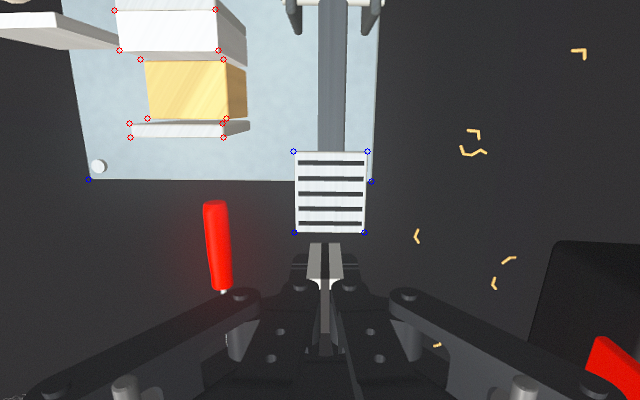

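The picture shows the blank seated in the gap at (146–228, 61–118), matching the overlay to about 2 px. The pedal pad at (297–367, 152–232) matches too. Descending onto the pedal.

play_rows:
  series:
    - {"dx": 0, "dy": -5, "dz": -15, "turn": 0, "fingers": 1}
    - {"dx": -2, "dy": -2, "dz": -30, "turn": 0, "fingers": 1}
    - {"dx": -2, "dy": 0, "dz": -30, "turn": 0, "fingers": 1}
    - {"dx": -2, "dy": 0, "dz": -15, "turn": 0, "fingers": 1}
    - {"dx": 0, "dy": 0, "dz": -4, "turn": 0, "fingers": 1}

```text
clock: 23.73
position: [0.4628, -0.3432, 0.11]
ee_rot: [0.0, 0.751, -0.66, 0.002]
contact_force: [0.2, 1.0, -0.3]
width: -0.0001
```

```bash
python3 settle.py 3
```

```text
23.78 [ 0.4629 -0.3429  0.11  ] yaw -1.4414 tilt [ 0.002  -0.0025] [ 0.2  1.3 -1.7] -0.0002
23.83 [ 0.4636 -0.344   0.1115] yaw -1.4414 tilt [ 0.0038 -0.0046] [0.4 0.6 0.2] 0.0002
```

play_rows:
  series:
    - {"dx": 0, "dy": -2, "dz": -10, "turn": 0, "fingers": 1}
    - {"dx": 0, "dy": -1, "dz": -12, "turn": 0, "fingers": 1}
    - {"dx": 0, "dy": 0, "dz": -12, "turn": 0, "fingers": 1}
    - {"dx": 0, "dy": 0, "dz": -8, "turn": 0, "fingers": 1}

```text
clock: 24.22
position: [0.4704, -0.3517, 0.0761]
ee_rot: [0.001, 0.752, -0.659, 0.013]
contact_force: [-0.1, 0.2, -0.4]
width: 0.0002
```

```bash
python3 settle.py 2
```

```text
24.27 [ 0.4701 -0.3515  0.075 ] yaw -1.4393 tilt [ 0.0178 -0.0176] [0.1 0.9 1.6] -0.0
24.32 [ 0.4701 -0.3515  0.0758] yaw -1.4393 tilt [ 0.0178 -0.0176] [ 0.5 -0.6  0.3] 0.0002
```

```bash
python3 - <<'E'
from h import *
from rig import *
print(tips_ahead() if callable(tips_ahead) else tips_ahead)
pp=[.54118,-.22365,.10989]
s=get_state();d=s["position"][:2]-pp[:2];a=pp[2];print("in press",np.cos(a)*d[0]+np.sin(a)*d[1],-np.sin(a)*d[0]+np.cos(a)*d[1])
a=get_image("scene");b=get_image("side")
for n,c in(("scene",a),("side",b)):
    m=masks_of(c,"pedal");print(n,[(round(q["p"],2),np.round(q["xy"]),int(q["region"].sum())) for q in m[:2]])
    for z in(.084,.065): print(z,proj(c,pose(pp,[(-.125,-.145,z),(-.125,-.085,z),(-.09,-.115,z)])).round(0).tolist())
im=a["pixels"][:,:,::-1];A=cv2.resize(im[200:320,150:280],None,fx=3,fy=3,interpolation=3)
im=b["pixels"][:,:,::-1];B=cv2.resize(im[80:200,290:420],None,fx=3,fy=3,interpolation=3)
cv2.imwrite("pics/ped.png",np.hstack([A,B]))
E
```

```text
0.011
in press -0.08463754076461458 -0.11929993098540875
scene [(0.78, array([209., 282.]), 1131)]
0.084 [[170.0, 266.0], [192.0, 247.0], [191.0, 266.0]]
0.065 [[172.0, 270.0], [194.0, 252.0], [193.0, 270.0]]
side [(0.75, array([362., 124.]), 488)]
0.084 [[386.0, 117.0], [385.0, 128.0], [372.0, 122.0]]
0.065 [[385.0, 123.0], [384.0, 134.0], [372.0, 128.0]]
```

View pics/ped.png

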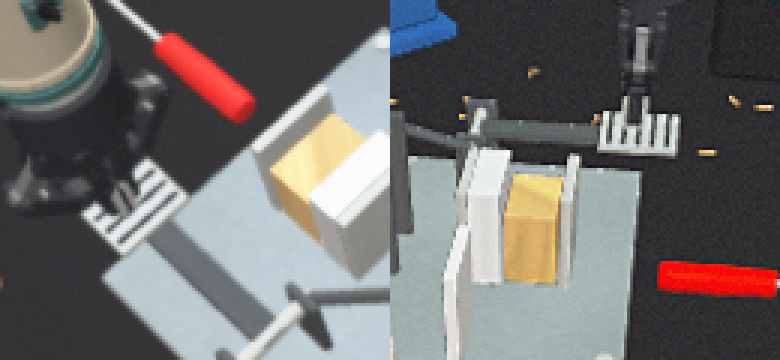

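The crop shows the shut fingertips on the pedal pad, pad slightly lowered, and the blank upright in the gap. Continuing down in steps.

play_rows:
  series:
    - {"dx": 0, "dy": 2, "dz": -8, "turn": 0, "fingers": 1}
    - {"dx": 0, "dy": 0, "dz": -8, "turn": 0, "fingers": 1}

```text
clock: 24.68
position: [0.4708, -0.3519, 0.0643]
ee_rot: [0.002, 0.752, -0.659, 0.016]
contact_force: [-1.8, 3.8, 7.4]
width: -0.0
```

```bash
python3 settle.py 2
```

```text
24.73 [ 0.4705 -0.3514  0.0628] yaw -1.4389 tilt [ 0.0202 -0.0227] [ 0.3 -0.9  7. ] -0.0002
24.78 [ 0.4706 -0.3516  0.0632] yaw -1.4389 tilt [ 0.0203 -0.0228] [-1.8  0.8  5.4] 0.0001
```

play_rows:
  series:
    - {"dx": 0, "dy": 0, "dz": -6, "turn": 0, "fingers": 1}

```text
clock: 24.87
position: [0.4707, -0.3516, 0.059]
ee_rot: [0.002, 0.752, -0.659, 0.016]
contact_force: [-1.8, 2.2, 8.1]
width: 0.0001
```

```bash
python3 settle.py 2
```

```text
24.92 [ 0.4706 -0.3514  0.0575] yaw -1.439 tilt [ 0.0207 -0.0229] [-0.2 -0.5  7.1] 0.0003
24.97 [ 0.4707 -0.3515  0.0578] yaw -1.4389 tilt [ 0.0206 -0.023 ] [-1.4  0.9  7.3] -0.0001
```

play_rows:
  series:
    - {"dx": 0, "dy": 0, "dz": -5, "turn": 0, "fingers": 1}

```text
clock: 25.05
position: [0.4709, -0.3515, 0.0545]
ee_rot: [0.002, 0.752, -0.659, 0.016]
contact_force: [-0.7, 2.2, 8.9]
width: 0.0
```

```bash
python3 settle.py 2
```

```text
25.1 [ 0.4709 -0.3514  0.0534] yaw -1.4391 tilt [ 0.0216 -0.0233] [-0.2  0.6  7.4] 0.0003
25.15 [ 0.4709 -0.3515  0.0536] yaw -1.439 tilt [ 0.0215 -0.0233] [-0.8  2.5  7.7] 0.0
```

play_rows:
  series:
    - {"dx": 0, "dy": 0, "dz": -3, "turn": 0, "fingers": 1}

```text
clock: 25.23
position: [0.4711, -0.3515, 0.052]
ee_rot: [0.002, 0.752, -0.659, 0.016]
contact_force: [-2.8, 2.0, 7.4]
width: 0.0003
```

```bash
python3 settle.py 2
```

```text
25.28 [ 0.4712 -0.3514  0.0515] yaw -1.439 tilt [ 0.0222 -0.0236] [-1.1  2.   8.8] -0.0001
25.33 [ 0.4712 -0.3514  0.0516] yaw -1.439 tilt [ 0.0221 -0.0236] [-1.2  1.6  8. ] -0.0002
```

play_rows:
  series:
    - {"dx": 0, "dy": 0, "dz": -3, "turn": 0, "fingers": 1}

```text
clock: 25.42
position: [0.4713, -0.3514, 0.0501]
ee_rot: [0.002, 0.752, -0.659, 0.016]
contact_force: [-2.0, 1.0, 6.8]
width: -0.0002
```

```bash
python3 settle.py 1
```

```text
25.47 [ 0.4714 -0.3514  0.0496] yaw -1.4391 tilt [ 0.0229 -0.024 ] [-0.8  2.3  8.1] 0.0003
```

play_rows:
  series:
    - {"dx": 0, "dy": 0, "dz": -2.5, "turn": 0, "fingers": 1}

```text
clock: 25.55
position: [0.4715, -0.3514, 0.0484]
ee_rot: [0.001, 0.752, -0.659, 0.017]
contact_force: [-2.1, 1.4, 7.9]
width: -0.0
```

```bash
python3 settle.py 1
```

```text
25.6 [ 0.4716 -0.3514  0.0481] yaw -1.4392 tilt [ 0.0236 -0.0244] [-1.5  1.4  8.1] 0.0002
```

play_rows:
  series:
    - {"dx": 0, "dy": 0, "dz": -2.5, "turn": 0, "fingers": 1}

```text
clock: 25.68
position: [0.4717, -0.3514, 0.047]
ee_rot: [0.001, 0.752, -0.659, 0.017]
contact_force: [-2.6, 2.3, 8.6]
width: -0.0001
```

```bash
python3 settle.py 1
```

```text
25.73 [ 0.4718 -0.3514  0.0467] yaw -1.4391 tilt [ 0.0243 -0.0248] [-1.1  2.   6.9] -0.0002
```

play_rows:
  series:
    - {"dx": 0, "dy": 0, "dz": -4, "turn": 0, "fingers": 1}

```text
clock: 25.82
position: [0.4721, -0.3514, 0.0444]
ee_rot: [0.001, 0.752, -0.659, 0.018]
contact_force: [-1.9, 2.9, 9.3]
width: -0.0003
```

```bash
python3 settle.py 1
```

```text
25.87 [ 0.4722 -0.3514  0.0437] yaw -1.4393 tilt [ 0.0255 -0.0253] [-0.5  1.6  8.2] -0.0001
```

play_rows:
  series:
    - {"dx": 0, "dy": 0, "dz": -4, "turn": 0, "fingers": 1}

```text
clock: 25.95
position: [0.4726, -0.3514, 0.0414]
ee_rot: [0.001, 0.752, -0.659, 0.019]
contact_force: [-0.8, 2.5, 10.0]
width: 0.0
```

```bash
python3 settle.py 1
```

```text
26.0 [ 0.4727 -0.3513  0.0408] yaw -1.4395 tilt [ 0.0269 -0.0258] [-1.1  1.8  8.9] -0.0001
```

play_rows:
  series:
    - {"dx": 0, "dy": 0, "dz": -4, "turn": 0, "fingers": 1}

```text
clock: 26.08
position: [0.4731, -0.3513, 0.0386]
ee_rot: [0.001, 0.752, -0.659, 0.019]
contact_force: [-3.0, 2.8, 9.6]
width: -0.0002
```

```bash
python3 settle.py 1
```

```text
26.13 [ 0.4733 -0.3512  0.0379] yaw -1.4396 tilt [ 0.0284 -0.0262] [-0.9  2.5  9.9] -0.0003
```

play_rows:
  series:
    - {"dx": 0, "dy": 0, "dz": -4, "turn": 0, "fingers": 1}

```text
clock: 26.22
position: [0.4737, -0.3512, 0.0358]
ee_rot: [0.0, 0.752, -0.659, 0.02]
contact_force: [-1.9, 3.1, 11.1]
width: 0.0002
```

```bash
python3 settle.py 1
```

```text
26.27 [ 0.4739 -0.3512  0.0352] yaw -1.4399 tilt [ 0.03   -0.0268] [-2.   3.9 10.7] -0.0004
```

play_rows:
  series:
    - {"dx": 0, "dy": 0, "dz": -4, "turn": 0, "fingers": 1}

```text
clock: 26.35
position: [0.4744, -0.3512, 0.0331]
ee_rot: [-0.0, 0.752, -0.659, 0.021]
contact_force: [-1.8, 2.9, 10.7]
width: -0.0004
```

```bash
python3 settle.py 1
```

```text
26.4 [ 0.4745 -0.3511  0.0326] yaw -1.4401 tilt [ 0.0316 -0.0273] [-1.3  2.8 10.1] 0.0001
```

play_rows:
  series:
    - {"dx": 0, "dy": 0, "dz": -3, "turn": 0, "fingers": 1}

```text
clock: 26.48
position: [0.4748, -0.3512, 0.0314]
ee_rot: [-0.0, 0.752, -0.659, 0.021]
contact_force: [-3.7, 2.9, 11.5]
width: 0.0
```

```bash
python3 settle.py 1
```

```text
26.53 [ 0.4749 -0.3511  0.0311] yaw -1.4401 tilt [ 0.0328 -0.0278] [-2.1  3.1 10.5] -0.0005
```

play_rows:
  series:
    - {"dx": 0, "dy": 0, "dz": -3, "turn": 0, "fingers": 1}

```text
clock: 26.62
position: [0.4751, -0.3511, 0.0305]
ee_rot: [-0.0, 0.752, -0.659, 0.022]
contact_force: [-6.5, 4.2, 24.4]
width: -0.0
```

play_rows:
  series:
    - {"dx": 0, "dy": 0, "dz": -3, "turn": 0, "fingers": 1}

```text
clock: 26.7
position: [0.4751, -0.3512, 0.0306]
ee_rot: [-0.0, 0.752, -0.659, 0.023]
contact_force: [-6.6, 5.2, 24.0]
width: 0.0001
```

play_rows:
  series:
    - {"dx": 0, "dy": 0, "dz": -3, "turn": 0, "fingers": 1}

```text
clock: 26.78
position: [0.4751, -0.3512, 0.0307]
ee_rot: [-0.0, 0.752, -0.659, 0.023]
contact_force: [-5.1, 4.2, 19.1]
width: -0.0002
```

play_rows:
  series:
    - {"dx": 0, "dy": 0, "dz": -3, "turn": 0, "fingers": 1}
    - {"dx": 0, "dy": 0, "dz": -3, "turn": 0, "fingers": 1}
    - {"dx": 0, "dy": 0, "dz": -3, "turn": 0, "fingers": 1}
    - {"dx": 0, "dy": 0, "dz": -3, "turn": 0, "fingers": 1}

```text
clock: 27.12
position: [0.4751, -0.3512, 0.0308]
ee_rot: [0.0, 0.752, -0.658, 0.026]
contact_force: [-4.6, 4.5, 18.6]
width: 0.0
```

```bash
python3 - <<'E'
from h import *
from rig import *
b=get_image("side");a=get_image("scene")
A=cv2.resize(a["pixels"][180:330,140:340,::-1],None,fx=2,fy=2,interpolation=3)
B=cv2.resize(b["pixels"][60:210,270:430,::-1],None,fx=2,fy=2,interpolation=3)
cv2.imwrite("pics/down.png",np.hstack([A,B])); print(get_state()["contact_force"])
E
```

```text
[-5.27093802  3.82336231 18.57100945]
```

View pics/down.png

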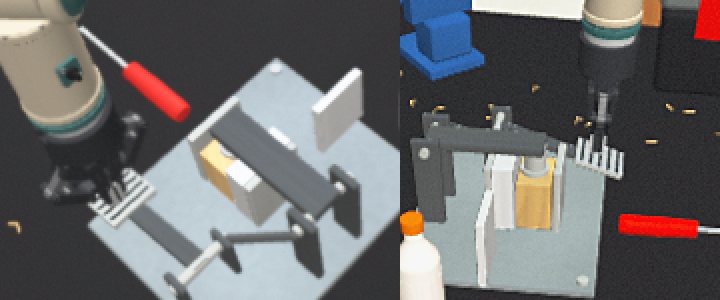

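The picture shows the press arm swung over, its foot on the blank at (535,165), with the pedal down under the fingers. Force rises sharply with no further travel, and the tool has moved 46 mm, so the pedal is at its stop. Releasing slowly.

play_rows:
  series:
    - {"dx": 0, "dy": 0, "dz": 4, "turn": 0, "fingers": 1}
    - {"dx": 0, "dy": 0, "dz": 8, "turn": 0, "fingers": 1}
    - {"dx": 0, "dy": 0, "dz": 8, "turn": 0, "fingers": 1}
    - {"dx": 0, "dy": 0, "dz": 8, "turn": 0, "fingers": 1}
    - {"dx": 0, "dy": 0, "dz": 8, "turn": 0, "fingers": 1}
    - {"dx": 0, "dy": 0, "dz": 8, "turn": 0, "fingers": 1}
    - {"dx": 0, "dy": 0, "dz": 8, "turn": 0, "fingers": 1}
    - {"dx": 0, "dy": 0, "dz": 10, "turn": 0, "fingers": 1}
    - {"dx": 0, "dy": 0, "dz": 20, "turn": 0, "fingers": 1}
    - {"dx": 0, "dy": 0, "dz": 25, "turn": 0, "fingers": 1}
    - {"dx": 0, "dy": 0, "dz": 30, "turn": 0, "fingers": 1}
    - {"dx": 0, "dy": 0, "dz": 30, "turn": 0, "fingers": 1}
    - {"dx": 0, "dy": 0, "dz": 15, "turn": 0, "fingers": 1}

```text
clock: 28.3
position: [0.4692, -0.3496, 0.2232]
ee_rot: [0.003, 0.753, -0.657, 0.02]
contact_force: [1.1, -1.3, 0.9]
width: 0.0003
```

```bash
python3 settle.py 3; python3 - <<'E'
from h import *
from rig import *
s=get_state();c=get_image("wrist");b=get_image("side");pp=[.54118,-.22365,.10989]
for n,q,st in(("wrist",c,s),("side",b,None)):
    for l in("narrow_blank","pedal"):
        m=masks_of(q,l)
        if m: print(n,l,m[0]["p"],m[0]["xy"],m[0]["region"].sum(),"ray@82:",ray(q,[m[0]["xy"]],.082 if l[0]=="n" else .084,st).round(4))
    print("pred seat top centre, pad",proj(q,pose(pp,[(-.008,0,.082),(-.09,-.115,.084)]),st).round(0).tolist())
cv2.imwrite("pics/end.png",np.hstack([cv2.resize(c["pixels"][0:240,40:440,::-1],None,fx=1.2,fy=1.2),cv2.resize(b["pixels"][60:204,270:430,::-1],None,fx=2,fy=2)]))
E
```

```text
28.35 [ 0.4703 -0.3506  0.2256] yaw -1.435 tilt [ 0.0298 -0.0345] [ 1.5 -1.2  1.8] 0.0001
28.4 [ 0.4698 -0.3502  0.2232] yaw -1.4351 tilt [ 0.0283 -0.0329] [-0.5 -0.3  0.3] 0.0001
wrist narrow_blank 0.57 [187.1, 99.6] 5015 ray@82: [[ 0.5339 -0.2312  0.082 ]]
wrist pedal 0.76 [314.8, 172.0] 8718 ray@82: [[ 0.4876 -0.3442  0.084 ]]
pred seat top centre, pad [[179.0, 99.0], [315.0, 198.0]]
side narrow_blank 0.86 [335.7, 155.7] 591 ray@82: [[ 0.5262 -0.1738  0.082 ]]
side pedal 0.93 [361.4, 123.9] 638 ray@82: [[ 0.4914 -0.3295  0.084 ]]
pred seat top centre, pad [[338.0, 144.0], [372.0, 122.0]]
```

```bash
python3 - <<'E'
from h import *
from rig import *
s=get_state();c=get_image("wrist");pp=[.54118,-.22365,.10989]
m=masks_of(c,"narrow_blank")[0]["region"]
P=proj(c,pose(pp,box(-30,14,-32,32,12,82)),s)[1::2];print("pred top corners",P.round(0).tolist())
g=c["pixels"].astype(float)
ys,xs=np.where(m);print(xs.min(),xs.max(),ys.min(),ys.max())
sat=g.max(2)-g.min(2);w=(sat>45)&m
for y in(80,95,110): r=np.where(m[y])[0];print("row",y,r.min(),r.max(),g[y,130:250:6].mean(1).round(0).astype(int).tolist())
for x in(160,190): r=np.where(m[:,x])[0];print("col",x,r.min(),r.max())
def f(p):
    q=sil(c,p,[box(-22,22,-32,32,81,82)],s,1);return q
import itertools
print(s["contact_force"].round(1), len([1]))
E
```

```text
pred top corners [[220.0, 125.0], [143.0, 124.0], [218.0, 70.0], [138.0, 68.0]]
142 238 68 125
row 80 142 237 [214, 210, 218, 211, 212, 212, 211, 209, 211, 209, 204, 207, 218, 221, 227, 145, 126, 125, 194, 214]
row 95 143 238 [210, 212, 211, 214, 210, 211, 213, 212, 208, 208, 211, 221, 223, 221, 222, 173, 123, 125, 146, 214]
row 110 145 238 [211, 210, 215, 212, 211, 210, 207, 206, 209, 219, 219, 228, 219, 223, 221, 177, 118, 120, 115, 214]
col 160 69 123
col 190 70 123
[ 0.1 -0.3  0.2] 1
```

```bash
python3 -c "
from rig import *
print(sign_off())"
```

```text
the job is handed in; nothing more can be done
None
```

I stood the narrow blank upright in the press and worked the pedal fully down and back up. The job was handed in about 28.5 s into the 72 s allowed, and `sign_off` reports no verdict.

The thick packer was in the jaws, so the gap was the narrow one. I took the narrow blank from the rack and set it on the bench. After regrasping it on its y faces, I lowered it in small steps into the gap and released it. At the stop I held the pedal for about 0.5 s at roughly 18 to 24 N, then let it rise slowly.

**Last checks**
- **Pedal at its stop:** force rose sharply with no further travel, 46 mm below first contact, matching the stated stroke. The picture showed the arm's foot over the upright blank.
- **Blank after release:** the edges of its top face lay within about 2 px of where a seated blank should appear, roughly 2 mm.
- **Pedal up again:** its mask in the side camera matched the one at the start.
- **Robot clear:** the measured force was near zero and the tool was well above the press.

**Problems along the way**
- Setting the blank on the bench gave a brief 60 N wrist peak; the limit is 120 N.
- The last picture could not be viewed because the limit of 12 was used up, so the final check rests on masks and pixel values.
- I did not measure the wide blank or the bystanders again at the end. The force readings gave no sign of touching any of them.

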